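# Park the inking tools after a print run

## Robot

A 7-joint arm with a two-finger parallel gripper is mounted at the origin on a cart in front of the work surface, level with it; the furniture and walls round the work are solid. World frame = base frame: x ahead of the robot, y to its left, z up, the work surface at z = 0. Lengths are in m, angles in rad, forces in N, time in s.
With the tool pointing down it reaches from about 0.425 to 0.875 m from the base axis. Payload 8.4 kg.
Tool frame: the origin (TCP) lies where the fingers leave the gripper's body, on its centre line; the fingertips stand 70 mm ahead of it and the grasp point (between the pads) lies 51 mm ahead of it; z points along the fingers, y is the line along which they close (so a half turn about z gives the same grasp; the last joint's range is limited). The gripper opens to 87 mm and grips with 3 to 60 N. Pads are 19 mm wide; open, the fingers measure 117 mm over their backs; the gripper's body (75 mm by 190 mm) begins 51 mm behind the grasp point.
Start: joints at [-1.212, 0.333, 0.04, 1.465, -0.013, 1.343, -0.059], TCP at [0.287, 0.583, 0.292] pointing down, gripper open.
Joint ranges: [-2.58, 2.58], [-0.38, 2.09], [-1.3, 1.39], [0.25, 2.4], [-1.5, 4.64], [0.08, 2.09], [-2.65, 2.65]. Speed limits (rad/s): [2.22, 2.22, 2.79, 2.79, 3.14, 3.14, 3.14].

## Interface

Orientations are given as a unit quaternion [w, x, y, z].
In Python, from plant import arm gives the robot as it stands.
- The arm moves only by the tool apply_moves, never from a script. Its argument "motion" is a list of rows, each an object of numbers: "fingers": the closure, from -1 (fully open) to 1 (shut); "x", "y", "z": the shift along the tool's x, y, z in shares of 80 cm (1.0 is 80 cm); "wx", "wy", "wz": the turn, a rotation vector about the tool's x, y, z in shares of pi rad (1.0 is pi rad). In form: [{"fingers": .., "x": .., "y": .., "z": .., "wx": .., "wy": .., "wz": ..}, ...]. A call has 1 to 20 rows; each row is the pose to reach, as a shift and turn from the pose commanded when the call began, along the tool's axes at that moment; what a row does not reach only later rows make up. A row lasts 1/8 s, in which the tool goes at most 62.5 mm and 10.7 degrees, less where a joint would pass 70% of its speed; a pose out of reach is approached as far as the arm can. A call with a gripper value outside its range is refused whole. The fingers move at their own pace and stop on an object; the grip force is fixed at half the most. Time passes only in rows, so rows that repeat a pose let the fingers close. It gives the time, the measured TCP pose, the force, the opening and the grip force at its end, in the units of the state.
- arm.get_state(): the state, without advancing time (a new reading comes with each control period).
- arm.get_image(name): name is "side" or "top" or "wrist"; returns a dict with "image" (420x560x3 uint8, blue, green, red), "fx", "fy", "cx", "cy" (pixels), "position" and "orientation" of the camera in the world. Camera axes: x right, y down, z forward; pixel columns grow to the right and rows downward; lengths in m; the calibration is good to about 2 mm. A picture is of the moment at which its call begins. There is no depth.
- arm.hand_in(): hands the job in; it is judged then, once.
The state is a dict: "t": time; "joint_positions": joint angles; "joint_vel": joint speeds; "joint_efforts": joint torques, N m; "eef_pos": TCP position; "tool_rot": TCP orientation; "contact_force": force on the tool from outside, world axes, zero at the start; "wrist_torque": the same for the moment, N m; "width": finger opening in m; "finger_force": force on a finger pad.
Only numpy, scipy, OpenCV 4.12 (cv2) and the standard library are available. Lean on these libraries where they do the work, as an engineer would, in place of code of your own. Each camera call takes 0.05 s, during which the arm holds its last target. There are 200 camera calls.

## Task

The print run is over: put the four tools away, each in the holder made for it. Hang the brayer in its two-forked rest, handle in the low fork and neck in the tall one so the roller hangs clear and gets no flat spot; lay the baren pad down flat in its round wooden dish; and lay each ink tube flat in the tray of its own colour, lengthwise with its cap at the tray's open end. Leave the mixing cup and the eraser where they are.

Things in the scene. Friction and masses are not known exactly. Their poses are not given: they have to be found in the camera images.
- brayer: Ink roller: brown roller (90 x 32 mm, spins) in a steel yoke, dark turned handle; 112 x 170 x 34 mm, 0.21 kg, lying. Origin: underside, mid-length; y along the handle, +y to the roller, z up. Handle y -85..+11 mm, 24 mm wide, mid-height 12 mm at y -58, 19 mm at y -8 (take it there, across x). Steel neck 7 mm thick, y +11..+35, mid-height 27 mm. Roller axle at y +69, z 16 mm. Balances at y +9.
- brayer_rest: Brayer rest, fixed: pale wood base 64 x 108 x 10 mm (y -73..+35 mm), two V forks of black 6 mm wire: wide low one for the handle at y -58 (V 12 to 34 mm high, arms 22 mm to each side), tall one for the neck at y +23 (V 38 to 56 mm high, arms 18 mm). Origin at desk level: a seated brayer's origin is 20 mm above it, axes alike, roller free beyond the base's +y end.
- baren: Baren, a hand rubbing pad: black-brown disc 100 mm across, 13 mm thick, with an arched pale yellow strap over the top; 35 mm high in all, 0.09 kg. Origin: centre of its underside, z up. The strap runs along y, is 12 mm thick across x, its crown 21 to 35 mm above the origin; lift it there, across x.
- baren_dish: Round brown wooden dish with a cork floor, fixed: 129 mm outside, 118 mm inside, rim 18 mm high, floor 8 mm above the desk. Origin: its centre at desk level. The baren fits at any yaw.
- red_tube: White ink tube with red print and a black cap, lying flat: 36 x 116 x 24 mm, 0.075 kg. Origin: underside, mid-length. y along the tube: cap (19 mm across) at the -y end, flat tail at +y; z up. 36 mm wide across x, 24 mm high near the cap, thinning to the tail. Take it across x at about y -5 mm.
- red_tray: Red painted metal tube tray, fixed: 62 x 142 mm, 54 mm wide inside, floor 8 mm high with a grey liner; walls 21 mm high on both sides and the +y end, open at the -y end for the cap. Side walls have finger gaps at y -20..+40 mm. Origin: desk level, mid-width, 56 mm from the open and 86 mm from the closed end. A tube belongs with its origin at y +15 mm, axes alike, 8 mm above the desk.
- blue_tube: White ink tube with blue print and a white cap, lying flat: 36 x 131 x 24 mm, 0.075 kg. Origin: underside, mid-length. y along the tube: cap (19 mm across) at the -y end, flat tail at +y; z up. 36 mm wide across x, 24 mm high near the cap, thinning to the tail. Take it across x at about y -5 mm.
- blue_tray: Blue painted metal tube tray, fixed: 62 x 142 mm, 54 mm wide inside, floor 8 mm high with a grey liner; walls 21 mm high on both sides and the +y end, open at the -y end for the cap. Side walls have finger gaps at y -20..+40 mm. Origin: desk level, mid-width, 56 mm from the open and 86 mm from the closed end. A tube belongs with its origin at y +15 mm, axes alike, 8 mm above the desk.
- mix_cup: Small white mixing cup, 44 mm across and 32 mm high, loose; a bystander. Origin: centre of its underside.
- eraser: White eraser in a blue sleeve, 21 x 42 x 13 mm, loose; a bystander. Origin: centre of its underside.
Not all that is in view belongs to the job. What is shaped like the red_tube but green is not meant.

How it is judged:
At the end, for the whole second after the job is handed in: All released, at rest. Brayer level in both forks: within 10 mm across, 13 along, 0.2 rad, roller free. Baren flat in its dish, centred within 12 mm. Each tube flat in the tray of its colour, within 13 mm across, 15 along, 0.25 rad, cap at the open end. Cup and eraser not moved over 30 mm (x of brayer in the frame of brayer_rest between -0.01 and 0.01 m and y of brayer in the frame of brayer_rest between -0.013 and 0.013 m and z of brayer in the frame of brayer_rest between 0.013 and 0.028 m and angle between brayer's own z axis and vertical below 0.12 rad and angle between the y axis of brayer and the y axis of brayer_rest, either way round below 0.2 rad and linear speed of each of brayer, baren, red_tube, blue_tube below 0.02 m/s and angular speed of each of brayer, baren, red_tube, blue_tube below 0.3 rad/s and horizontal distance between baren and baren_dish below 0.012 m and angle between baren's own z axis and vertical below 0.06 rad and height (world z) of each of baren, red_tube, blue_tube below 0.013 m and x of red_tube in the frame of red_tray between -0.013 and 0.013 m and angle between each of red_tube, blue_tube's own z axis and vertical below 0.1 rad and angle between the y axis of red_tube and the y axis of red_tray, either way round below 0.25 rad and y of red_tray in the frame of red_tube between -0.032 and -0.002 m and x of blue_tube in the frame of blue_tray between -0.013 and 0.013 m and angle between the y axis of blue_tube and the y axis of blue_tray, either way round below 0.25 rad and y of blue_tray in the frame of blue_tube between -0.032 and -0.002 m); the robot touches nothing.
It fails at once if the mixing cup is shifted by more than 3 cm or tipped (distance of mix_cup from where it was at the start of the episode above 0.03 m or angle between mix_cup's own z axis and vertical above 0.5 rad).
It fails at once if the eraser is shifted by more than 3 cm (distance of eraser from where it was at the start of the episode above 0.03 m).
It also fails if it takes over 112 s, if anything falls off the work surface, if the arm or the gripper's body presses on something with over 40 N, if the wrist force passes 120 N, or if a joint passes its speed limit or range.

## Working session

There is one attempt and no reset: what is moved stays moved. The work goes in short steps, Python scripts to look and compute and a tool call to move; the robot and the scene stay as the last step left them, time stands still between calls to the robot, and variables do not carry over. Pictures are saved under pics/ and viewed, at most 14 in all, crops included, and the job is handed in when it is done.

Besides the shell and the picture viewer there is one more tool, called after "Emit:" as name(argument=value, ...), one argument or row to a line, values as JSON. apply_moves: Moves the arm, as the interface text tells. Its arguments: {"type":"object","properties":{"motion":{"type":"array"}},"required":["motion"]}

```bash
ls; mkdir -p pics; python3 - <<'E'
from plant import arm
import cv2,json
s=arm.get_state(); print(s['t'],s['eef_pos'],s['tool_rot'],s['width'])
for n in ['top','side']:
    d=arm.get_image(n); cv2.imwrite(f'pics/{n}0.png',d['image'])
    print(n,{k:(v.tolist() if hasattr(v,'tolist') else v) for k,v in d.items() if k!='image'})
E
```

```text
pics
0.0 [0.28712345 0.5827403  0.29132978] [-1.34780015e-04  2.26890126e-01  9.73919999e-01 -8.29656972e-04] 0.0866700666613372
top {'fx': 462.9800976947842, 'fy': 462.9800976947842, 'cx': 273.11584788566125, 'cy': 201.62853918415965, 'position': [0.2071625271533317, -0.0015655772854472742, 1.3220828967484628], 'orientation': [0.06770695239092203, -0.6982532601994031, 0.7091468370622848, -0.07049054336147025]}
side {'fx': 543.7691834461762, 'fy': 543.7691834461762, 'cx': 276.0050589716637, 'cy': 213.0014526597709, 'position': [0.3491420199900529, 1.319906562168907, 0.792821472127805], 'orientation': [0.029482702983209572, -0.03193732616202768, 0.8617904027127947, -0.5053989307611791]}
```

View pics/top0.png

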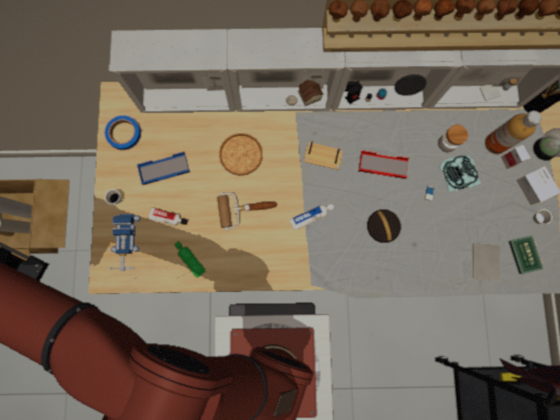

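View pics/side0.png

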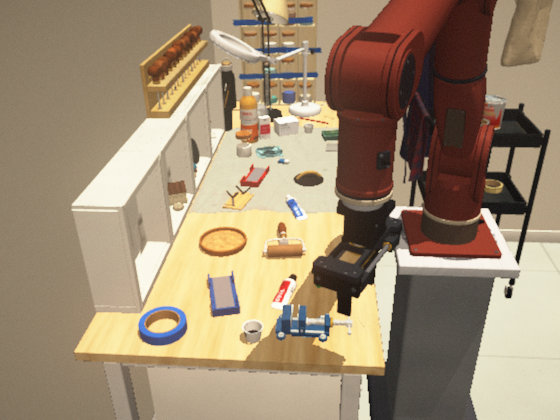

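The top view shows the blue tray at (163,168), dish (241,154), rest (323,155) and red tray (384,165). It also shows the red tube (168,216), brayer (245,208), blue tube (312,215), baren (384,225), cup (113,196), eraser (430,192) and a green decoy (190,260). I'll zoom in next.

```bash
cat > h.py <<'E'
import numpy as np, cv2
from scipy.spatial.transform import Rotation as R
from plant import arm
def rot(q): return R.from_quat(q,scalar_first=True)
def ray(d,uv):
    uv=np.atleast_2d(np.asarray(uv,float))
    v=np.c_[(uv[:,0]-d['cx'])/d['fx'],(uv[:,1]-d['cy'])/d['fy'],np.ones(len(uv))]
    return np.array(d['position']),rot(d['orientation']).apply(v)
def plane(d,uv,z):
    p,v=ray(d,uv); return (p+v*((z-p[2])/v[:,2])[:,None])[:,:2]
def proj(d,P):
    c=rot(d['orientation']).inv().apply(np.atleast_2d(P)-np.array(d['position']))
    return np.c_[c[:,0]/c[:,2]*d['fx']+d['cx'],c[:,1]/c[:,2]*d['fy']+d['cy']]
E
python3 - <<'E'
import cv2
a=cv2.imread('pics/top0.png')
cv2.imwrite('pics/c1.png',cv2.resize(a[120:290,95:285],None,fx=4,fy=3.5 and 4,interpolation=cv2.INTER_CUBIC)[:600,:760] if 0 else cv2.resize(a[135:280,95:290],None,fx=4,fy=4,interpolation=cv2.INTER_CUBIC))
cv2.imwrite('pics/c2.png',cv2.resize(a[130:255,280:440],None,fx=4.5,fy=4.5,interpolation=cv2.INTER_CUBIC))
E
```

```text
(no output)
```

View pics/c1.png

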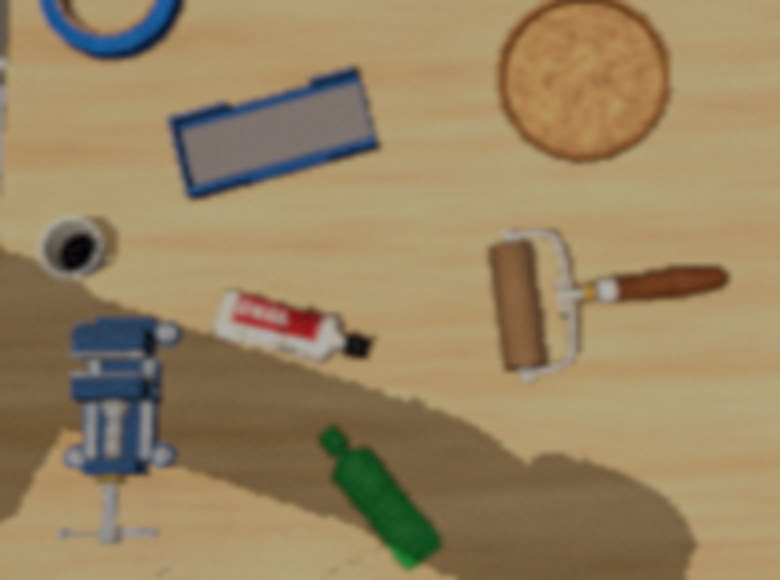

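View pics/c2.png

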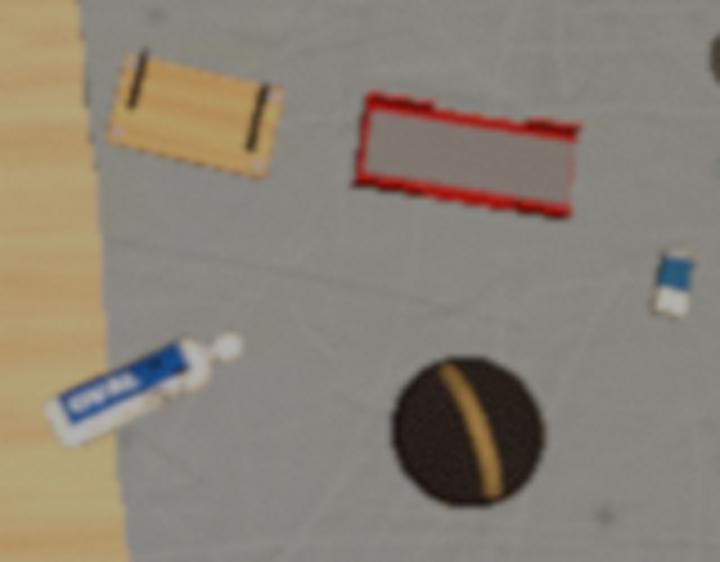

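```bash
cat > m.py <<'E'
from h import *
d=arm.get_image('top'); im=d['image']; hsv=cv2.cvtColor(im,cv2.COLOR_BGR2HSV)
def find(name,roi,lo,hi,z,hull=True):
    x0,y0,x1,y1=roi; m=np.zeros(im.shape[:2],np.uint8)
    m[y0:y1,x0:x1]=cv2.inRange(hsv,np.array(lo),np.array(hi))[y0:y1,x0:x1]
    v,u=np.nonzero(m); P=plane(d,np.c_[u,v],z)*1000
    (c,s,a)=cv2.minAreaRect(P.astype(np.float32)); b=cv2.boxPoints((c,s,a))
    e=b[1]-b[0],b[2]-b[1]; L=max(e,key=np.linalg.norm); an=np.arctan2(L[1],L[0])
    print(name,'n',len(u),'c',np.round(c,1),'size',np.round(s,1),'longdir deg',round(np.degrees(an)%180,1),'mean',P.mean(0).round(1))
find('blue_tray',(136,145,195,190),(105,120,20),(130,255,255),.021)
find('red_tray',(354,145,414,182),(0,150,40),(6,255,255),.021)
find('red print',(145,200,190,230),(0,130,90),(8,255,255),.02)
find('blue print',(288,200,335,232),(100,120,60),(130,255,255),.02)
find('rest base',(300,138,348,172),(10,80,90),(28,255,255),.010)
find('baren disc',(360,200,408,248),(0,0,0),(180,255,75),.013)
find('strap',(360,200,408,248),(10,60,80),(30,255,255),.03)
find('dish',(215,130,268,180),(5,135,40),(16,255,255),.015)
find('roller',(214,190,234,232),(5,60,40),(14,160,160),.03)
find('handle',(246,196,280,214),(0,130,40),(12,255,160),.02)
find('eraser b',(420,180,440,195),(95,100,40),(115,255,255),.013)
for n,uv,z in [('redcap',(184.2,221.2),.012),('redtail',(151,213.3),.004),('bluecap',(331,207),.012),('bluetail',(294.2,223.5),.004),
 ('forkL a',(312.7,141.3),.05),('forkL b',(309.1,154),.05),('forkR a',(339.1,149),.034),('forkR b',(335.6,163.3),.034),('cup',(113.5,196.5),.032),
 ('handle end',(276.5,204.3),.012),('neck',(238,209),.027),('ferrule',(246.5,207.8),.025),('dishc',(241,154),.018),('handle L',(250,207.2),.02)]:
    print(n,(plane(d,uv,z)[0]*1000).round(1))
E
python3 m.py; python3 - <<'E'
import cv2
a=cv2.imread('pics/side0.png')
cv2.imwrite('pics/c3.png',cv2.resize(a[155:270,190:340],None,fx=5,fy=5,interpolation=cv2.INTER_CUBIC))
E
```

```text
blue_tray n 185 c [569.4 310.3] size [ 59.5 135.1] longdir deg 105.3 mean [567.4 311.9]
red_tray n 249 c [ 571.6 -330.7] size [135.2  61.1] longdir deg 79.7 mean [ 572.1 -328. ]
red print n 62 c [435.  302.2] size [56.2 19.3] longdir deg 75.8 mean [434.  301.3]
blue print n 80 c [ 425.9 -105.9] size [15.9 77.2] longdir deg 114.9 mean [ 430.9 -118.9]
rest base n 703 c [ 590.1 -152.4] size [111.2  93.8] longdir deg 76.0 mean [ 603.3 -156.9]
baren disc n 734 c [ 391.4 -322.7] size [93.2 93.5] longdir deg 132.8 mean [ 391.2 -321.5]
strap n 137 c [ 391.8 -323.9] size [86.8 16.5] longdir deg 16.4 mean [ 391.2 -324. ]
dish n 1174 c [610.9  86.3] size [123.6 122.3] longdir deg 89.1 mean [612.1  83.7]
roller n 171 c [439.5 130.8] size [91.4 26.3] longdir deg 7.4 mean [438.9 129.9]
handle n 141 c [455.6  21.9] size [17.9 72.6] longdir deg 93.6 mean [455.2  22.3]
eraser b n 34 c [ 492.9 -462.6] size [14.5 15.4] longdir deg 175.4 mean [ 493.1 -463. ]
redcap [413.7 246.3]
redtail [439.5 344.1]
bluecap [ 448.6 -175.2]
bluetail [403.4 -68.5]
forkL a [ 634.5 -125.2]
forkL b [ 596.6 -113.7]
forkR a [ 615.3 -202.7]
forkR b [ 572.5 -190.7]
cup [484.7 445.1]
handle end [458.9 -18.4]
neck [444.1  91.4]
ferrule [447.6  67.3]
dishc [609.4  83.1]
handle L [450.1  57.6]
```

View pics/c3.png

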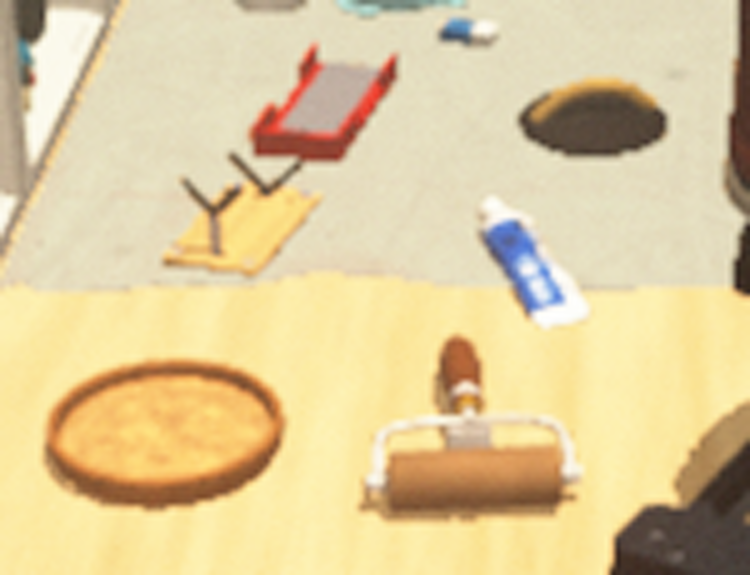

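The side view shows that the rest's tall fork is on its near end, which is world +y. So every holder's +y points roughly to world +y, and both trays are open at the far (right) end. Next I need a small planning helper and a check on the rest and tube origins.

```bash
cat > g.py <<'E'
import sys
from h import *
# usage: g.py x y z phi_deg (mm; phi = world angle of tool y, mod 180) [more targets...]
s=arm.get_state(); p=np.array(s['eef_pos']); T=rot(s['tool_rot'])
ya=T.as_matrix()[:,1]; print('t',round(s['t'],2),'tcp',(p*1000).round(1),'phi',round(np.degrees(np.arctan2(ya[1],ya[0])),1),'q',np.round(s['joint_positions'],2),'w',round(s['width']*1000,1),'F',np.round(s['contact_force'],1))
a=[float(v) for v in sys.argv[1:]]
for x,y,z,ph in zip(*[iter(a)]*4):
    az=np.degrees(np.arctan2(y,x)); ph=az+(ph-az+90)%180-90
    f=np.radians(ph); yy=np.array([np.cos(f),np.sin(f),0]); zz=np.array([0,0,-1.]); M=np.c_[np.cross(yy,zz),yy,zz]
    dp=T.inv().apply(np.array([x,y,z])/1000-p)*100; w=(T.inv()*R.from_matrix(M)).as_rotvec()
    print((x,y,z,round(ph,1)),'shift cm',dp.round(2),'rotvec',w.round(3),'rows~',int(np.ceil(max(np.linalg.norm(dp)/6.25,np.degrees(np.linalg.norm(w))/10.7)))+2)
E
python3 g.py 449 57 200 7.5 449 57 74 7.5
python3 - <<'E'
import sys; sys.path.insert(0,'.')
from h import *
d=arm.get_image('top')
c=plane(d,[(308.9,141.6),(343.3,149.6),(338.9,170),(303.8,161.8)],.010)*1000
print(c.round(1),c.mean(0)); 
n=(c[0]+c[3])/2; f=(c[1]+c[2])/2; u=(n-f); L=np.linalg.norm(u);u/=L
print('len',L,'ang',np.degrees(np.arctan2(u[1],u[0])),'origin',c.mean(0)+19*u)
E
```

```text
t 0.15 tcp [287.2 582.8 291.6] phi 63.8 q [-1.21  0.33  0.04  1.47 -0.01  1.34 -0.06] w 87.0 F [-0.8 -0.8  0.1]
(449.0, 57.0, 200.0, np.float64(7.5)) shift cm [-37.76 -40.     9.21] rotvec [-0.001  0.001  0.982] rows~ 11
(449.0, 57.0, 74.0, np.float64(7.5)) shift cm [-37.75 -39.99  21.81] rotvec [-0.001  0.001  0.982] rows~ 12
[[ 647.2 -117.8]
 [ 620.9 -218.7]
 [ 558.8 -203. ]
 [ 585.3 -100.9]] [ 603.04177092 -160.11282627]
len 104.90116664116289 ang 75.44961253519799 origin [ 607.81516605 -141.72221184]
```

Careful with the scale: shifts go in shares of 80 cm and turns go in shares of pi rad. That gives: -40 cm / 80 = -0.5, -37.8 cm / 80 = -0.4725, 0.98 rad / 3.1416 = 0.3119.

Emit:
apply_moves(
  motion=[
    {"x": -0.4725, "y": -0.5, "z": 0.115, "wz": 0.3119, "fingers": -1},
    {"x": -0.4725, "y": -0.5, "z": 0.115, "wz": 0.3119, "fingers": -1},
    {"x": -0.4725, "y": -0.5, "z": 0.115, "wz": 0.3119, "fingers": -1},
    {"x": -0.4725, "y": -0.5, "z": 0.115, "wz": 0.3119, "fingers": -1},
    {"x": -0.4725, "y": -0.5, "z": 0.115, "wz": 0.3119, "fingers": -1},
    {"x": -0.4725, "y": -0.5, "z": 0.115, "wz": 0.3119, "fingers": -1},
    {"x": -0.4725, "y": -0.5, "z": 0.115, "wz": 0.3119, "fingers": -1},
    {"x": -0.4725, "y": -0.5, "z": 0.115, "wz": 0.3119, "fingers": -1},
    {"x": -0.4725, "y": -0.5, "z": 0.115, "wz": 0.3119, "fingers": -1},
    {"x": -0.4725, "y": -0.5, "z": 0.115, "wz": 0.3119, "fingers": -1},
    {"x": -0.4725, "y": -0.5, "z": 0.115, "wz": 0.3119, "fingers": -1},
    {"x": -0.4725, "y": -0.5, "z": 0.115, "wz": 0.3119, "fingers": -1},
    {"x": -0.4725, "y": -0.5, "z": 0.115, "wz": 0.3119, "fingers": -1},
  ],
)

```text
$.motion[0]: bad value
```

```bash
python3 g.py 449 57 74 7.5; python3 - <<'E'
from h import *
d=arm.get_image('wrist'); cv2.imwrite('pics/w1.png',d['image'])
print(d['position'],d['orientation'],d['fx'],proj(d,[[.449,.057,.019],[.4478,.065,.027],[.459,-.018,.012],[.439,.130,.03],[.426,.290,.01]]).round())
E
```

```text
t 0.2 tcp [287.2 582.9 291.7] phi 63.8 q [-1.21  0.33  0.04  1.47 -0.01  1.34 -0.06] w 86.9 F [-0.4 -0.6 -0.1]
(449.0, 57.0, 74.0, np.float64(7.5)) shift cm [-37.75 -39.99  21.81] rotvec [-0.001  0.001  0.982] rows~ 12
[0.22191742 0.6159879  0.38436787] [0.11536644 0.84136237 0.52310442 0.0718451 ] 351.2569313327492 [[-23. 459.]
 [-24. 462.]
 [-57. 477.]
 [ 10. 442.]
 [116. 377.]]
```

View pics/w1.png

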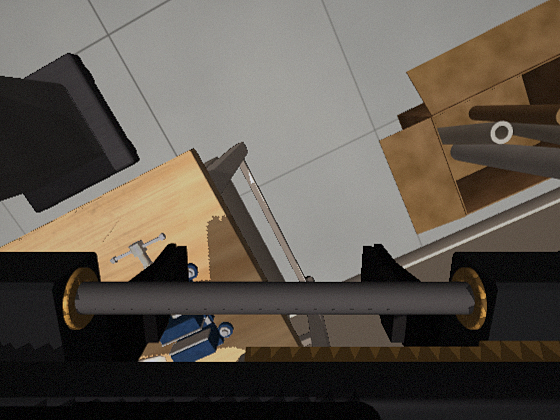

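The move was refused, so the rows probably need all seven keys. This wrist picture is from the start pose and shows only the table edge, the vise and the fingers.

Converted, -40 cm / 80 = -0.5, -37.8 cm / 80 = -0.4725, 0.98 rad / 3.1416 = 0.3119.

Emit:
apply_moves(
  motion=[
    {"x": -0.4725, "y": -0.5, "z": 0.115, "wx": 0, "wy": 0, "wz": 0.3119, "fingers": -1},
    {"x": -0.4725, "y": -0.5, "z": 0.115, "wx": 0, "wy": 0, "wz": 0.3119, "fingers": -1},
    {"x": -0.4725, "y": -0.5, "z": 0.115, "wx": 0, "wy": 0, "wz": 0.3119, "fingers": -1},
    {"x": -0.4725, "y": -0.5, "z": 0.115, "wx": 0, "wy": 0, "wz": 0.3119, "fingers": -1},
    {"x": -0.4725, "y": -0.5, "z": 0.115, "wx": 0, "wy": 0, "wz": 0.3119, "fingers": -1},
    {"x": -0.4725, "y": -0.5, "z": 0.115, "wx": 0, "wy": 0, "wz": 0.3119, "fingers": -1},
    {"x": -0.4725, "y": -0.5, "z": 0.115, "wx": 0, "wy": 0, "wz": 0.3119, "fingers": -1},
    {"x": -0.4725, "y": -0.5, "z": 0.115, "wx": 0, "wy": 0, "wz": 0.3119, "fingers": -1},
    {"x": -0.4725, "y": -0.5, "z": 0.115, "wx": 0, "wy": 0, "wz": 0.3119, "fingers": -1},
    {"x": -0.4725, "y": -0.5, "z": 0.115, "wx": 0, "wy": 0, "wz": 0.3119, "fingers": -1},
    {"x": -0.4725, "y": -0.5, "z": 0.115, "wx": 0, "wy": 0, "wz": 0.3119, "fingers": -1},
    {"x": -0.4725, "y": -0.5, "z": 0.115, "wx": 0, "wy": 0, "wz": 0.3119, "fingers": -1},
    {"x": -0.4725, "y": -0.5, "z": 0.115, "wx": 0, "wy": 0, "wz": 0.3119, "fingers": -1},
  ],
)

```text
t: 1.88
eef_pos: [0.4494, 0.0582, 0.2004]
tool_rot: [0.0, 0.658, 0.753, 0.0]
contact_force: [0.1, -0.3, 0.7]
width: 0.0869
finger_force: 0.0
```

```bash
python3 g.py 449 57 74 7.5; python3 - <<'E'
from h import *
d=arm.get_image('wrist'); cv2.imwrite('pics/w2.png',d['image'])
print(proj(d,[[.449,.057,.019],[.4478,.065,.027],[.459,-.018,.012],[.439,.130,.03],[.426,.290,.01]]).round())
E
```

```text
t 1.88 tcp [449.4  58.2 200.4] phi 7.7 q [-0.76 -0.02  0.54  2.06  0.01  1.09 -0.09] w 86.9 F [ 0.1 -0.3  0.7]
(449.0, 57.0, 74.0, np.float64(7.5)) shift cm [-0.11 -0.06 12.64] rotvec [ 0.    -0.     0.004] rows~ 5
[[ 272.  208.]
 [ 272.  201.]
 [ 272.  288.]
 [ 272.  113.]
 [ 285. -140.]]
```

View pics/w2.png

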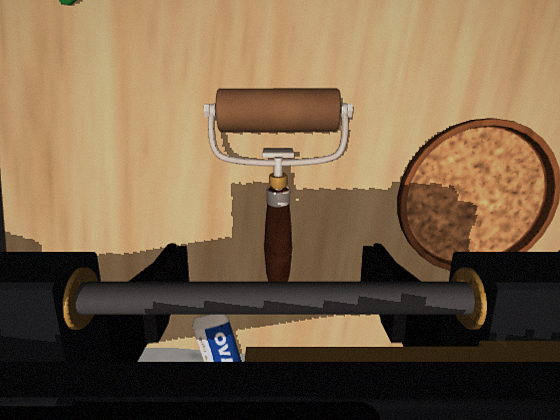

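The wrist picture shows the roller centre at (278,109) and the handle axis at u≈278. That is about 4 mm in +x and 3 mm in +y from my estimate, so I'll shift the grasp to (452,60).

Emit:
apply_moves(
  motion=[
    {"x": 0.0025, "y": 0.0038, "z": 0.075, "wx": 0, "wy": 0, "wz": 0, "fingers": -0.4},
    {"x": 0.0025, "y": 0.0038, "z": 0.1125, "wx": 0, "wy": 0, "wz": 0, "fingers": -0.4},
    {"x": 0.0025, "y": 0.0038, "z": 0.1438, "wx": 0, "wy": 0, "wz": 0, "fingers": -0.4},
    {"x": 0.0025, "y": 0.0038, "z": 0.1575, "wx": 0, "wy": 0, "wz": 0, "fingers": -0.4},
    {"x": 0.0025, "y": 0.0038, "z": 0.1575, "wx": 0, "wy": 0, "wz": 0, "fingers": -0.4},
    {"x": 0.0025, "y": 0.0038, "z": 0.1575, "wx": 0, "wy": 0, "wz": 0, "fingers": 1},
    {"x": 0.0025, "y": 0.0038, "z": 0.1575, "wx": 0, "wy": 0, "wz": 0, "fingers": 1},
    {"x": 0.0025, "y": 0.0038, "z": 0.1575, "wx": 0, "wy": 0, "wz": 0, "fingers": 1},
    {"x": 0.0025, "y": 0.0038, "z": 0.1575, "wx": 0, "wy": 0, "wz": 0, "fingers": 1},
    {"x": 0.0025, "y": 0.0038, "z": 0.1575, "wx": 0, "wy": 0, "wz": 0, "fingers": 1},
    {"x": 0.0025, "y": 0.0038, "z": 0.1575, "wx": 0, "wy": 0, "wz": 0, "fingers": 1},
  ],
)

```text
t: 3.3
eef_pos: [0.4523, 0.0595, 0.0743]
tool_rot: [-0.0, 0.659, 0.753, -0.0]
contact_force: [-0.1, 0.5, 0.9]
width: 0.018
finger_force: 29.9
```

Converted, -10 cm / 80 = -0.125, -7 cm / 80 = -0.0875.

Emit:
apply_moves(
  motion=[
    {"x": 0, "y": 0, "z": -0.0375, "wx": 0, "wy": 0, "wz": 0, "fingers": 1},
    {"x": 0, "y": 0, "z": -0.0875, "wx": 0, "wy": 0, "wz": 0, "fingers": 1},
    {"x": 0, "y": 0, "z": -0.125, "wx": 0, "wy": 0, "wz": 0, "fingers": 1},
    {"x": 0, "y": 0, "z": -0.125, "wx": 0, "wy": 0, "wz": 0, "fingers": 1},
    {"x": 0, "y": 0, "z": -0.125, "wx": 0, "wy": 0, "wz": 0, "fingers": 1},
  ],
)

```text
t: 3.92
eef_pos: [0.4516, 0.0595, 0.1733]
tool_rot: [-0.0, 0.659, 0.753, -0.001]
contact_force: [0.4, 0.3, -1.7]
width: 0.0179
finger_force: 29.9
```

```bash
python3 - <<'E'
from h import *
d=arm.get_image('wrist'); a=d['image'][60:300,150:410]
e=arm.get_image('side'); b=e['image'][160:280,200:370]
cv2.imwrite('pics/w3.png',np.hstack([cv2.resize(a,(433,400)),cv2.resize(b,(365,400))[:,:365]]))
# axle/roller position in gripper: predicted pixels for brayer level, grip at y=-8
p=np.array(arm.get_state()['eef_pos']); T=rot(arm.get_state()['tool_rot'])
M=T.as_matrix(); by=-M[:,0]*1; print('by',by.round(2))
for yo in (60,69,77,80): print(yo,proj(d,[p+M[:,2]*.051+by*(yo+0)/1000+np.array([0,0,-.003])]).round(1))
E
```

```text
by [ 0.13 -0.99  0.  ]
60 [[272.  386.9]]
69 [[272.  401.5]]
77 [[272.  414.1]]
80 [[272.  418.7]]
```

View pics/w3.png

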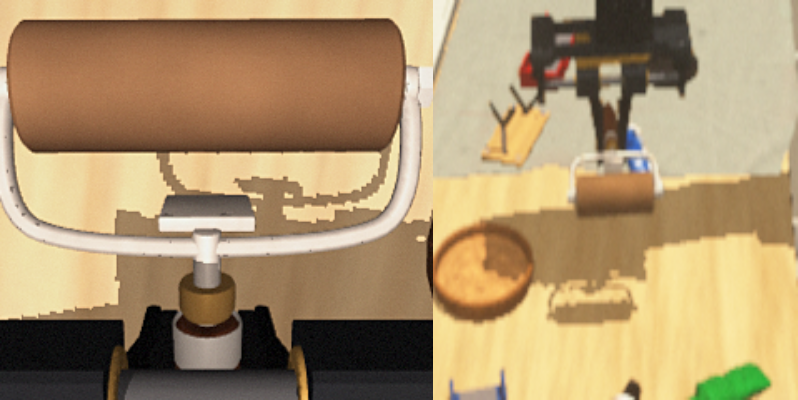

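```bash
python3 - <<'E'
from h import *
d=arm.get_image('wrist'); s=arm.get_state(); p=np.array(s['eef_pos']); M=rot(s['tool_rot']).as_matrix()
c,v=ray(d,[(274,111)]); v=v[0]
fwd=rot(d['orientation']).as_matrix()[:,2]; print('cam',c.round(3),'fwd',fwd.round(2))
for dep in (.128,.133,.138): print(dep,((M.T@(c+v*dep-p))*1000).round(1))
# intersect ray with sphere |axle-grip| in tool xz plane: expected level axle at tool x=77,z= 51+?
for z in (.095,.105,.110,.115,.12): print(z,((M.T@(c+v*((z-c[2])/v[2])-p))*1000).round(1))
E
```

```text
cam [0.443 0.133 0.266] fwd [ 0.03 -0.27 -0.96]
0.128 [74.2  0.7 40.3]
0.133 [74.2  0.7 45.5]
0.138 [74.2  0.7 50.7]
0.095 [74.3  0.7 78. ]
0.105 [74.3  0.7 68. ]
0.11 [74.3  0.7 63. ]
0.115 [74.2  0.7 58. ]
0.12 [74.2  0.7 53. ]
```

```bash
python3 g.py 607 -146 180 -15
```

```text
t 4.08 tcp [451.6  59.3 173. ] phi 7.6 q [-0.77  0.03  0.56  2.09 -0.02  1.03 -0.07] w 17.8 F [ 0.9 -0.2 -1.4]
(607.0, -146.0, 180.0, np.float64(-15.0)) shift cm [-22.41  12.68  -0.7 ] rotvec [-0.002  0.001  0.395] rows~ 7
```

Converted, -22.4 cm / 80 = -0.28, -21 cm / 80 = -0.2625, 0.395 rad / 3.1416 = 0.1257.

Emit:
apply_moves(
  motion=[
    {"x": -0.05, "y": 0.025, "z": -0.0088, "wx": 0, "wy": 0, "wz": 0.0223, "fingers": 1},
    {"x": -0.105, "y": 0.0575, "z": -0.0088, "wx": 0, "wy": 0, "wz": 0.0477, "fingers": 1},
    {"x": -0.1625, "y": 0.09, "z": -0.0088, "wx": 0, "wy": 0, "wz": 0.0732, "fingers": 1},
    {"x": -0.2188, "y": 0.1225, "z": -0.0088, "wx": 0, "wy": 0, "wz": 0.0987, "fingers": 1},
    {"x": -0.2625, "y": 0.1475, "z": -0.0088, "wx": 0, "wy": 0, "wz": 0.1178, "fingers": 1},
    {"x": -0.28, "y": 0.1588, "z": -0.0088, "wx": 0, "wy": 0, "wz": 0.1257, "fingers": 1},
    {"x": -0.28, "y": 0.1588, "z": -0.0088, "wx": 0, "wy": 0, "wz": 0.1257, "fingers": 1},
    {"x": -0.28, "y": 0.1588, "z": -0.0088, "wx": 0, "wy": 0, "wz": 0.1257, "fingers": 1},
  ],
)

```text
t: 5.08
eef_pos: [0.6073, -0.1442, 0.1807]
tool_rot: [-0.001, 0.793, 0.609, -0.0]
contact_force: [1.2, 0.7, -1.5]
width: 0.0179
finger_force: 29.9
```

```bash
python3 g.py 607 -146 96 -15; python3 - <<'E'
from h import *
d=arm.get_image('wrist'); np.savez('pics/w4.npz',**d)
f=proj(d,[[.6145,-.119,.047],[.593,-.197,.023],[.6085,-.1413,0],[.6105,.0845,.018]]); print(f.round())
a=d['image'].copy()
cv2.imwrite('pics/w4.png',a)
E
```

```text
t 5.08 tcp [ 607.3 -144.2  180.7] phi -14.9 q [-0.4   0.44  0.73  1.69 -0.32  1.14  0.16] w 17.9 F [ 1.2  0.7 -1.5]
(607.0, -146.0, 96.0, np.float64(-15.0)) shift cm [-0.18  0.03  8.47] rotvec [-0.001 -0.001  0.002] rows~ 4
[[ 274.  187.]
 [ 274.  282.]
 [ 274.  203.]
 [ 179. -149.]]
```

View pics/w4.png

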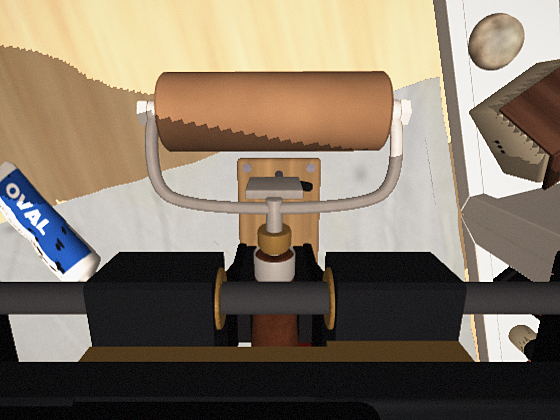

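```bash
python3 - <<'E'
from h import *
d=dict(np.load('pics/w4.npz')); c=plane(d,[(237.5,157.5),(321,157.5),(279,157.5)],.010)*1000; print(c.round(1))
u=np.array([np.cos(np.radians(75)),np.sin(np.radians(75))]); e=c[:2].mean(0); print('origin',e-35*u, np.linalg.norm(c[0]-c[1]),c[1]-c[0])
v=plane(d,[(156,75),(392,75)],.12)*1000; print((v[1]-v[0]))
E
```

```text
[[ 591.7  -97.4]
 [ 652.  -113.5]
 [ 621.7 -105.4]]
origin [ 612.78075138 -139.27220798] 62.44077591546218 [ 60.3346216  -16.08054519]
[ 93.44787822 -24.9463287 ]
```

Converted, 8.5 cm / 80 = 0.1063, 8.2 cm / 80 = 0.1025.

Emit:
apply_moves(
  motion=[
    {"x": 0, "y": 0.0038, "z": 0.025, "wx": 0, "wy": 0, "wz": 0, "fingers": 1},
    {"x": 0, "y": 0.0038, "z": 0.05, "wx": 0, "wy": 0, "wz": 0, "fingers": 1},
    {"x": 0, "y": 0.0038, "z": 0.075, "wx": 0, "wy": 0, "wz": 0, "fingers": 1},
    {"x": 0, "y": 0.0038, "z": 0.0938, "wx": 0, "wy": 0, "wz": 0, "fingers": 1},
    {"x": 0, "y": 0.0038, "z": 0.1025, "wx": 0, "wy": 0, "wz": 0, "fingers": 1},
    {"x": 0, "y": 0.0038, "z": 0.1063, "wx": 0, "wy": 0, "wz": 0, "fingers": 1},
    {"x": 0, "y": 0.0038, "z": 0.1063, "wx": 0, "wy": 0, "wz": 0, "fingers": 1},
  ],
)

```text
t: 6.0
eef_pos: [0.611, -0.1466, 0.0966]
tool_rot: [0.0, 0.793, 0.609, 0.0]
contact_force: [-0.4, 0.5, -1.3]
width: 0.0181
finger_force: 29.9
```

```bash
python3 - <<'E'
from h import *
e=arm.get_image('side'); b=e['image'][165:225,200:290]
t=arm.get_image('top')['image'][120:190,270:370]
cv2.imwrite('pics/s5.png',np.hstack([cv2.resize(b,(400,267),interpolation=2),cv2.resize(t,(381,267),interpolation=2)]))
print(arm.get_state()['contact_force'],arm.get_state()['wrist_torque'])
E
```

```text
[-0.22954734 -0.50734771 -2.86208329] [-0.07997901  0.00808502 -0.02220166]
```

View pics/s5.png

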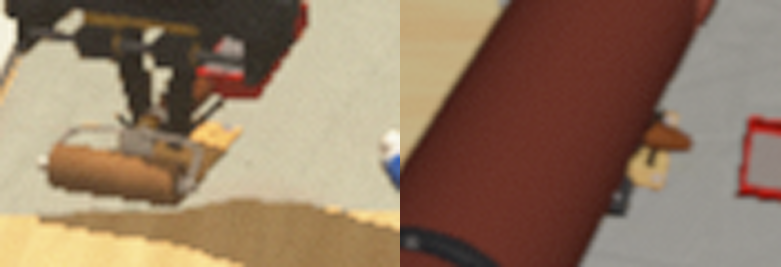

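The picture shows the handle over the low fork's V and the roller hanging beyond the base. I'll lower it slightly and release.

Converted, -12 cm / 80 = -0.15, -9 cm / 80 = -0.1125.

Emit:
apply_moves(
  motion=[
    {"x": 0, "y": 0, "z": 0.0013, "wx": 0, "wy": 0, "wz": 0, "fingers": 1},
    {"x": 0, "y": 0, "z": 0.0025, "wx": 0, "wy": 0, "wz": 0, "fingers": 1},
    {"x": 0, "y": 0, "z": 0.0025, "wx": 0, "wy": 0, "wz": 0, "fingers": 0.4},
    {"x": 0, "y": 0, "z": 0.0025, "wx": 0, "wy": 0, "wz": 0, "fingers": 0.0},
    {"x": 0, "y": 0, "z": 0.0025, "wx": 0, "wy": 0, "wz": 0, "fingers": 0.0},
    {"x": 0, "y": 0, "z": 0.0025, "wx": 0, "wy": 0, "wz": 0, "fingers": 0.0},
    {"x": 0, "y": 0, "z": -0.0125, "wx": 0, "wy": 0, "wz": 0, "fingers": 0.0},
    {"x": 0, "y": 0, "z": -0.05, "wx": 0, "wy": 0, "wz": 0, "fingers": -0.4},
    {"x": 0, "y": 0, "z": -0.1125, "wx": 0, "wy": 0, "wz": 0, "fingers": -0.4},
    {"x": 0, "y": 0, "z": -0.15, "wx": 0, "wy": 0, "wz": 0, "fingers": -0.4},
    {"x": 0, "y": 0, "z": -0.15, "wx": 0, "wy": 0, "wz": 0, "fingers": -0.4},
  ],
)

```text
t: 7.48
eef_pos: [0.612, -0.1471, 0.2198]
tool_rot: [0.002, 0.794, 0.609, 0.002]
contact_force: [0.2, 0.7, -0.9]
width: 0.0602
finger_force: 0.0
```

```bash
python3 g.py 388 -322 150 -73 429 -124 200 23; python3 - <<'E'
from h import *
d=arm.get_image('wrist'); np.savez('pics/w6.npz',**d)
cv2.imwrite('pics/w6.png',d['image'][:300])
print(proj(d,[[.6118,-.1398,.047],[.6297,-.0731,.036]]).round())
E
```

```text
t 7.47 tcp [ 612.  -147.1  219.8] phi -15.0 q [-0.42  0.41  0.75  1.64 -0.3   1.2   0.14] w 60.2 F [ 0.2  0.7 -0.9]
(388.0, -322.0, 150.0, np.float64(-73.0)) shift cm [-22.71 -17.13   6.87] rotvec [ 0.004 -0.004  1.012] rows~ 8
(429.0, -124.0, 200.0, np.float64(23.0)) shift cm [ -2.52 -18.28   1.88] rotvec [ 0.005  0.001 -0.664] rows~ 6
[[270. 201.]
 [269. 109.]]
```

View pics/w6.png

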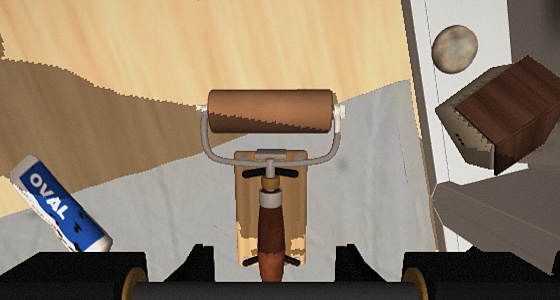

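The brayer is seated: its roller is at (270,111), with the neck and handle lying in the two forks and centred on the base. The wrist camera puts things about (+3,+2) mm from the top estimate, so I'll apply that correction. Baren next.

Converted, -22.5 cm / 80 = -0.2813, -16.4 cm / 80 = -0.205, 1.02 rad / 3.1416 = 0.3247.

Emit:
apply_moves(
  motion=[
    {"x": -0.2813, "y": -0.205, "z": 0.075, "wx": 0, "wy": 0, "wz": 0.3247, "fingers": -0.4},
    {"x": -0.2813, "y": -0.205, "z": 0.075, "wx": 0, "wy": 0, "wz": 0.3247, "fingers": -0.4},
    {"x": -0.2813, "y": -0.205, "z": 0.075, "wx": 0, "wy": 0, "wz": 0.3247, "fingers": -0.4},
    {"x": -0.2813, "y": -0.205, "z": 0.075, "wx": 0, "wy": 0, "wz": 0.3247, "fingers": -0.4},
    {"x": -0.2813, "y": -0.205, "z": 0.075, "wx": 0, "wy": 0, "wz": 0.3247, "fingers": -0.4},
    {"x": -0.2813, "y": -0.205, "z": 0.075, "wx": 0, "wy": 0, "wz": 0.3247, "fingers": -0.4},
    {"x": -0.2813, "y": -0.205, "z": 0.075, "wx": 0, "wy": 0, "wz": 0.3247, "fingers": -0.4},
    {"x": -0.2813, "y": -0.205, "z": 0.075, "wx": 0, "wy": 0, "wz": 0.3247, "fingers": -0.4},
    {"x": -0.2813, "y": -0.205, "z": 0.075, "wx": 0, "wy": 0, "wz": 0.3247, "fingers": -0.4},
    {"x": -0.2813, "y": -0.205, "z": 0.075, "wx": 0, "wy": 0, "wz": 0.3247, "fingers": -0.4},
  ],
)

```text
t: 8.78
eef_pos: [0.3942, -0.3211, 0.1563]
tool_rot: [0.0, 0.99, 0.144, -0.0]
contact_force: [0.0, 0.1, -1.0]
width: 0.0611
finger_force: 0.0
```

```bash
python3 g.py 394.5 -321 87 -73.6; python3 - <<'E'
from h import *
d=arm.get_image('wrist'); im=d['image'];cv2.imwrite('pics/w7.png',im)
hsv=cv2.cvtColor(im,cv2.COLOR_BGR2HSV); m=cv2.inRange(hsv,(10,60,60),(30,255,255)); m[250:]=0
n,l,st,c=cv2.connectedComponentsWithStats(m); i=1+np.argmax(st[1:,4]); print(st[i],c[i])
v,u=np.nonzero(l==i)
for z in (.03,): 
    P=plane(d,np.c_[u,v],z)*1000; print(P.mean(0), np.degrees(np.arctan2(*np.linalg.svd(P-P.mean(0),full_matrices=False)[2][0][::-1])))
print(proj(d,[[.3945,-.321,.035],[.3945,-.321,.013]]).round())
E
```

```text
t 8.78 tcp [ 394.2 -321.1  156.3] phi -73.4 q [-0.34  0.28  1.08  2.   -0.29  1.02 -0.41] w 61.1 F [ 0.   0.1 -1. ]
(394.5, -321.0, 87.0, np.float64(-73.6)) shift cm [0.03 0.   6.93] rotvec [0.    0.    0.004] rows~ 4
[ 272  159   18   91 1532] [280.8694517  204.51240209]
[ 410.97658351 -320.05605829] -162.7491596089656
[[275. 231.]
 [275. 221.]]
```

View pics/w7.png

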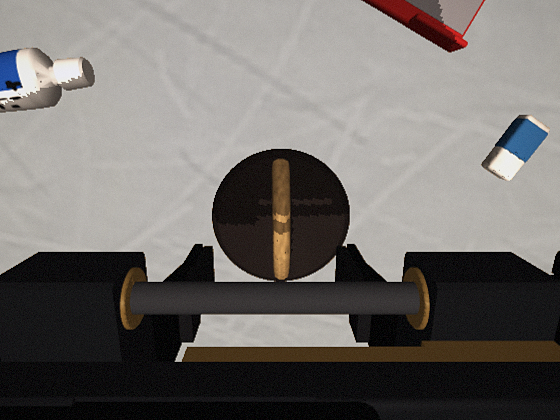

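The baren disc is centred at about (281,215) and its strap is vertical at u=281, against the predicted (275,221). I'll correct by +3 mm on both tool x and y, then grasp.

Converted, 6.9 cm / 80 = 0.0863, 6.3 cm / 80 = 0.0788.

Emit:
apply_moves(
  motion=[
    {"x": 0.0038, "y": 0.0038, "z": 0.025, "wx": 0, "wy": 0, "wz": 0, "fingers": -0.2},
    {"x": 0.0038, "y": 0.0038, "z": 0.0563, "wx": 0, "wy": 0, "wz": 0, "fingers": -0.2},
    {"x": 0.0038, "y": 0.0038, "z": 0.0788, "wx": 0, "wy": 0, "wz": 0, "fingers": 0},
    {"x": 0.0038, "y": 0.0038, "z": 0.0863, "wx": 0, "wy": 0, "wz": 0, "fingers": 0},
    {"x": 0.0038, "y": 0.0038, "z": 0.0863, "wx": 0, "wy": 0, "wz": 0, "fingers": 0.2},
    {"x": 0.0038, "y": 0.0038, "z": 0.0863, "wx": 0, "wy": 0, "wz": 0, "fingers": 1},
    {"x": 0.0038, "y": 0.0038, "z": 0.0863, "wx": 0, "wy": 0, "wz": 0, "fingers": 1},
    {"x": 0.0038, "y": 0.0038, "z": 0.0863, "wx": 0, "wy": 0, "wz": 0, "fingers": 1},
    {"x": 0.0038, "y": 0.0038, "z": 0.0863, "wx": 0, "wy": 0, "wz": 0, "fingers": 1},
    {"x": 0.0038, "y": 0.0038, "z": 0.0863, "wx": 0, "wy": 0, "wz": 0, "fingers": 1},
    {"x": 0.0038, "y": 0.0038, "z": 0.0625, "wx": 0, "wy": 0, "wz": 0, "fingers": 1},
    {"x": 0.0038, "y": 0.0038, "z": 0.025, "wx": 0, "wy": 0, "wz": 0, "fingers": 1},
    {"x": 0.0038, "y": 0.0038, "z": -0.025, "wx": 0, "wy": 0, "wz": 0, "fingers": 1},
    {"x": 0.0038, "y": 0.0038, "z": -0.055, "wx": 0, "wy": 0, "wz": 0, "fingers": 1},
    {"x": 0.0038, "y": 0.0038, "z": -0.055, "wx": 0, "wy": 0, "wz": 0, "fingers": 1},
  ],
)

```text
t: 10.7
eef_pos: [0.3984, -0.324, 0.2024]
tool_rot: [0.001, 0.99, 0.144, 0.002]
contact_force: [1.0, 0.3, -0.9]
width: 0.0105
finger_force: 30.0
```

```bash
cat > disc.py <<'E'
from h import *
d=arm.get_image('wrist'); np.savez('pics/last.npz',**d); s=arm.get_state(); p=np.array(s['eef_pos']); M=rot(s['tool_rot']).as_matrix()
g=cv2.cvtColor(d['image'],cv2.COLOR_BGR2GRAY); m=cv2.inRange(g,0,75); m[245:]=0
n,l,st,c=cv2.connectedComponentsWithStats(m)
for i in range(1,n):
    if st[i,4]>800: print(st[i])
E
python3 disc.py; python3 g.py 613.5 86.5 200 -20
```

```text
[ 300    0  131   67 2084]
[ 183  168  183   77 9481]
t 10.75 tcp [ 398.1 -323.3  201.1] phi -73.4 q [-0.41  0.21  1.13  1.95 -0.22  1.11 -0.47] w 10.2 F [ 0.4 -0.1 -1.8]
(613.5, 86.5, 200.0, np.float64(-20.0)) shift cm [ 32.33 -33.14   0.16] rotvec [ 0.001 -0.002 -0.933] rows~ 10
```

```bash
python3 g.py 573 -27 205 -20; python3 - <<'E'
from h import *
d=dict(np.load('pics/last.npz')); s=arm.get_state(); p=np.array(s['eef_pos']); M=rot(s['tool_rot']).as_matrix()
for z in (.117,.120,.127): 
    q=np.c_[plane(d,[(274.5,167.5)],z),[z]]; print(z,(M.T@(q[0]-p)*1000).round(1))
    q=np.c_[plane(d,[(183,225),(366,225)],z),[z,z]]; print(((q-p)@M*1000).round(1))
E
```

```text
t 10.75 tcp [ 398.1 -323.3  201.1] phi -73.4 q [-0.41  0.21  1.13  1.95 -0.22  1.11 -0.47] w 10.2 F [ 0.4 -0.1 -1.8]
(573.0, -27.0, 205.0, np.float64(-20.0)) shift cm [ 25.21 -23.41  -0.35] rotvec [ 0.001 -0.002 -0.933] rows~ 8
0.117 [47.3  0.5 84.2]
[[ 16.5 -48.3  84.1]
 [ 16.4  49.3  84.2]]
0.12 [47.8  0.5 81.2]
[[ 17.5 -47.5  81.1]
 [ 17.4  48.5  81.2]]
0.127 [48.8  0.5 74.2]
[[ 19.8 -45.5  74.1]
 [ 19.7  46.6  74.2]]
```

Converted, 25.2 cm / 80 = 0.315, -10.2 cm / 80 = -0.1275, -0.93 rad / 3.1416 = -0.296.

Emit:
apply_moves(
  motion=[
    {"x": 0.0375, "y": -0.035, "z": -0.005, "wx": 0, "wy": 0, "wz": -0.0318, "fingers": 1},
    {"x": 0.0875, "y": -0.0813, "z": -0.005, "wx": 0, "wy": 0, "wz": -0.0796, "fingers": 1},
    {"x": 0.1375, "y": -0.1275, "z": -0.005, "wx": 0, "wy": 0, "wz": -0.1273, "fingers": 1},
    {"x": 0.1875, "y": -0.175, "z": -0.005, "wx": 0, "wy": 0, "wz": -0.1751, "fingers": 1},
    {"x": 0.2375, "y": -0.2213, "z": -0.005, "wx": 0, "wy": 0, "wz": -0.2228, "fingers": 1},
    {"x": 0.2813, "y": -0.2625, "z": -0.005, "wx": 0, "wy": 0, "wz": -0.2642, "fingers": 1},
    {"x": 0.3075, "y": -0.285, "z": -0.005, "wx": 0, "wy": 0, "wz": -0.2865, "fingers": 1},
    {"x": 0.315, "y": -0.2925, "z": -0.005, "wx": 0, "wy": 0, "wz": -0.296, "fingers": 1},
    {"x": 0.315, "y": -0.2925, "z": -0.005, "wx": 0, "wy": 0, "wz": -0.296, "fingers": 1},
    {"x": 0.315, "y": -0.2925, "z": -0.005, "wx": 0, "wy": 0, "wz": -0.296, "fingers": 1},
  ],
)

```text
t: 12.0
eef_pos: [0.572, -0.0293, 0.2043]
tool_rot: [0.0, 0.821, 0.571, -0.0]
contact_force: [-1.6, -0.6, -1.5]
width: 0.0104
finger_force: 30.0
```

```bash
python3 - <<'E'
from h import *
d=arm.get_image('wrist'); im=d['image']; cv2.imwrite('pics/w8.png',im); np.savez('pics/last.npz',**d)
print(proj(d,[[.6135,.0865,.018]]))
hsv=cv2.cvtColor(im,cv2.COLOR_BGR2HSV)
for (x,y) in [(270,60),(270,20),(180,60),(100,60),(400,60)]: print((x,y),hsv[y,x])
m=cv2.inRange(hsv,(0,110,20),(16,255,150)); m[245:]=0; n,l,st,c=cv2.connectedComponentsWithStats(m)
for i in range(1,n):
    if st[i,4]>300: print(st[i],c[i])
E
python3 g.py 613.5 86.5 205 -20
```

```text
[[271.52257688  42.01853157]]
(270, 60) [ 15 131 232]
(270, 20) [ 15 127 239]
(180, 60) [ 21  73 247]
(100, 60) [ 23  72 246]
(400, 60) [ 21  86 245]
[ 192    0  163  127 1197] [263.02255639  61.83124478]
[ 261  183   27   62 1298] [274.1633282  214.88135593]
[ 360  215   68   30 1773] [394.96446701 230.22053017]
t 12.05 tcp [572.1 -29.  204.4] phi -20.4 q [-0.7   0.3   0.8   1.8  -0.24  1.14 -0.17] w 10.4 F [ 0.5  1.6 -0. ]
(613.5, 86.5, 205.0, np.float64(-20.0)) shift cm [12.27 -0.14 -0.06] rotvec [ 0.     0.    -0.006] rows~ 4
```

View pics/w8.png

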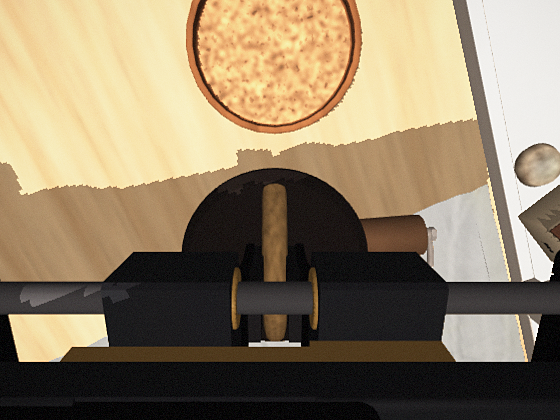

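The dish is in the upper picture, its rim spanning u 187 to 362 with the near edge at v≈133; the baren hangs level, its disc top at v≈168.

```bash
python3 - <<'E'
from h import *
d=dict(np.load('pics/last.npz')); s=arm.get_state(); p=np.array(s['eef_pos']); M=rot(s['tool_rot']).as_matrix()
for z in (0.008,.018):
    q=np.c_[plane(d,[(187,38),(362,38),(276,133),(276,127)],z),[z]*4]; print(z,((q-p)@M*1000).round(1))
E
```

```text
0.008 [[127.3 -65.  196.4]
 [127.2  66.5 196.4]
 [ 57.3   1.9 196.4]
 [ 62.    1.9 196.4]]
0.018 [[125.5 -62.8 186.4]
 [125.4  64.2 186.4]
 [ 57.9   1.9 186.4]
 [ 62.5   1.9 186.4]]
```

Converted, 12.3 cm / 80 = 0.1538, 10.8 cm / 80 = 0.135.

Emit:
apply_moves(
  motion=[
    {"x": 0.0438, "y": 0, "z": 0, "wx": 0, "wy": 0, "wz": 0, "fingers": 1},
    {"x": 0.0938, "y": 0, "z": 0, "wx": 0, "wy": 0, "wz": 0, "fingers": 1},
    {"x": 0.1375, "y": 0, "z": 0.0125, "wx": 0, "wy": 0, "wz": 0, "fingers": 1},
    {"x": 0.1538, "y": 0, "z": 0.05, "wx": 0, "wy": 0, "wz": 0, "fingers": 1},
    {"x": 0.1538, "y": 0, "z": 0.0875, "wx": 0, "wy": 0, "wz": 0, "fingers": 1},
    {"x": 0.1538, "y": 0, "z": 0.1125, "wx": 0, "wy": 0, "wz": 0, "fingers": 1},
    {"x": 0.1538, "y": 0, "z": 0.1275, "wx": 0, "wy": 0, "wz": 0, "fingers": 1},
    {"x": 0.1538, "y": 0, "z": 0.135, "wx": 0, "wy": 0, "wz": 0, "fingers": 1},
    {"x": 0.1538, "y": 0, "z": 0.135, "wx": 0, "wy": 0, "wz": 0, "fingers": 1},
    {"x": 0.1538, "y": 0, "z": 0.135, "wx": 0, "wy": 0, "wz": 0, "fingers": 1},
  ],
)

```text
t: 13.3
eef_pos: [0.6156, 0.0882, 0.097]
tool_rot: [0.0, 0.82, 0.572, 0.001]
contact_force: [-0.4, 1.1, -0.7]
width: 0.0098
finger_force: 30.0
```

Converted, -11 cm / 80 = -0.1375, -10 cm / 80 = -0.125.

Emit:
apply_moves(
  motion=[
    {"x": 0, "y": 0, "z": 0.0013, "wx": 0, "wy": 0, "wz": 0, "fingers": 1},
    {"x": 0, "y": 0, "z": 0.0013, "wx": 0, "wy": 0, "wz": 0, "fingers": 0.5},
    {"x": 0, "y": 0, "z": 0.0013, "wx": 0, "wy": 0, "wz": 0, "fingers": 0.2},
    {"x": 0, "y": 0, "z": 0.0013, "wx": 0, "wy": 0, "wz": 0, "fingers": 0.1},
    {"x": 0, "y": 0, "z": 0.0013, "wx": 0, "wy": 0, "wz": 0, "fingers": 0.1},
    {"x": 0, "y": 0, "z": -0.025, "wx": 0, "wy": 0, "wz": 0, "fingers": 0},
    {"x": 0, "y": 0, "z": -0.0625, "wx": 0, "wy": 0, "wz": 0, "fingers": -0.4},
    {"x": 0, "y": 0, "z": -0.125, "wx": 0, "wy": 0, "wz": 0, "fingers": -0.4},
    {"x": 0, "y": 0, "z": -0.1375, "wx": 0, "wy": 0, "wz": 0, "fingers": -0.4},
    {"x": 0, "y": 0, "z": -0.1375, "wx": 0, "wy": 0, "wz": 0, "fingers": -0.4},
  ],
)

```text
t: 14.55
eef_pos: [0.6155, 0.0883, 0.2076]
tool_rot: [0.0, 0.82, 0.572, 0.001]
contact_force: [-0.8, 0.5, -0.1]
width: 0.0604
finger_force: 0.0
```

```bash
python3 - <<'E'
from h import *
d=arm.get_image('wrist'); im=d['image']; cv2.imwrite('pics/w9.png',im); s=arm.get_state(); p=np.array(s['eef_pos']); M=rot(s['tool_rot']).as_matrix()
hsv=cv2.cvtColor(im,cv2.COLOR_BGR2HSV)
def bb(m,name):
    m[250:]=0; n,l,st,c=cv2.connectedComponentsWithStats(m); i=1+np.argmax(st[1:,4]); print(name,st[i],c[i].round(1)); return st[i]
k=bb(cv2.inRange(hsv,(0,0,0),(180,255,60)),'dark')
k2=bb(cv2.inRange(hsv,(10,60,70),(30,255,255)),'strap/wood')
r=bb(cv2.inRange(hsv,(0,110,20),(14,255,160)),'rim')
print(proj(d,[p+M@np.array([0,0,.2]),p+M@np.array([.05,0,.197-.019]),p+M@np.array([-.05,0,.197-.019]),p+M@np.array([0,.05,.197-.019])]).round())
E
python3 g.py 431 -123 180 23
```

```text
dark [ 216  147  117  103 8649] [274.  201.1]
strap/wood [    0     0   451   250 91332] [204. 122.]
rim [ 197  129  154  121 3280] [287.1 198.3]
[[273. 201.]
 [272. 145.]
 [273. 265.]
 [335. 208.]]
t 14.6 tcp [614.9  88.4 206.3] phi -20.2 q [-0.8   0.4   0.75  1.68 -0.29  1.18 -0.33] w 60.4 F [-0.7  1.1  0.1]
(431.0, -123.0, 180.0, np.float64(23.0)) shift cm [-26.18  -9.98   2.62] rotvec [-0.    -0.    -0.753] rows~ 7
```

The baren disc and the dish rim are concentric: the disc spans u 216–333 and the rim 197–351. Blue tube next.

Converted, -26.2 cm / 80 = -0.3275, -10 cm / 80 = -0.125, -0.75 rad / 3.1416 = -0.2387.

Emit:
apply_moves(
  motion=[
    {"x": -0.3275, "y": -0.125, "z": 0.0325, "wx": 0, "wy": 0, "wz": -0.2387, "fingers": -0.6},
    {"x": -0.3275, "y": -0.125, "z": 0.0325, "wx": 0, "wy": 0, "wz": -0.2387, "fingers": -0.6},
    {"x": -0.3275, "y": -0.125, "z": 0.0325, "wx": 0, "wy": 0, "wz": -0.2387, "fingers": -0.6},
    {"x": -0.3275, "y": -0.125, "z": 0.0325, "wx": 0, "wy": 0, "wz": -0.2387, "fingers": -0.6},
    {"x": -0.3275, "y": -0.125, "z": 0.0325, "wx": 0, "wy": 0, "wz": -0.2387, "fingers": -0.6},
    {"x": -0.3275, "y": -0.125, "z": 0.0325, "wx": 0, "wy": 0, "wz": -0.2387, "fingers": -0.6},
    {"x": -0.3275, "y": -0.125, "z": 0.0325, "wx": 0, "wy": 0, "wz": -0.2387, "fingers": -0.6},
    {"x": -0.3275, "y": -0.125, "z": 0.0325, "wx": 0, "wy": 0, "wz": -0.2387, "fingers": -0.6},
    {"x": -0.3275, "y": -0.125, "z": 0.0325, "wx": 0, "wy": 0, "wz": -0.2387, "fingers": -0.6},
  ],
)

```text
t: 15.72
eef_pos: [0.4313, -0.1226, 0.1801]
tool_rot: [0.0, 0.553, 0.833, -0.0]
contact_force: [-0.1, -0.1, -0.5]
width: 0.0701
finger_force: 0.0
```

```bash
cat > tube.py <<'E'
import sys
from h import *
d=arm.get_image('wrist'); im=d['image']; cv2.imwrite(f'pics/{sys.argv[1]}.png',im); np.savez('pics/last.npz',**d)
s=arm.get_state(); p=np.array(s['eef_pos']); M=rot(s['tool_rot']).as_matrix()
hsv=cv2.cvtColor(im,cv2.COLOR_BGR2HSV)
lo,hi=((100,110,50),(130,255,255)) if sys.argv[2]=='blue' else ((0,140,80),(8,255,255))
m=cv2.inRange(hsv,lo,hi); m[248:]=0; m[:, :150]=0; m[:,400:]=0
w=cv2.inRange(hsv,(0,0,150),(180,70,255)); w[248:]=0; w[:,:150]=0; w[:,400:]=0
for nm,k in (('print',m),('white',w)):
    n,l,st,c=cv2.connectedComponentsWithStats(k)
    for i in np.argsort(-st[1:,4])[:3]+1:
        v,u=np.nonzero(l==i); P=plane(d,np.c_[u,v],.02); q=(np.c_[P,np.full(len(P),.02)]-p)@M*1000
        r=cv2.minAreaRect(q[:,:2].astype(np.float32))
        print(nm,st[i],'toolxy c',np.round(r[0],1),'size',np.round(r[1],1),'ang',round(r[2],1))
E
python3 tube.py w10 blue; python3 g.py
```

```text
print [ 264  132   31  115 2554] toolxy c [16.9  4.6] size [22.1 85.6] ang 89.2
print [277 146   6   6  27] toolxy c [48.3  5.2] size [3.5 3.5] ang 44.7
print [265 242   2   4   6] toolxy c [-23.9  -5.6] size [2.5 0.8] ang 0.4
white [248 118  47  32 839] toolxy c [58.7 -1.2] size [21.4 32.5] ang 0.0
white [274 140  13  17 147] toolxy c [48.7  5.2] size [11.3  8.6] ang 0.0
white [258 150   6  42 125] toolxy c [32.3 -8.8] size [29.9  3.6] ang 0.5
t 15.78 tcp [ 431.2 -122.7  180.2] phi 22.9 q [-0.61 -0.01  0.8   2.1   0.01  1.05  0.58] w 70.0 F [-0.9 -0.4  0.9]
```

The tail's white edge is centred at tool y≈-1 and its end at tool x≈69 mm, so the grasp is within 2 mm. Descending.

Converted, 10.7 cm / 80 = 0.1338, 10.2 cm / 80 = 0.1275.

Emit:
apply_moves(
  motion=[
    {"x": -0.0013, "y": 0, "z": 0.0625, "wx": 0, "wy": 0, "wz": 0, "fingers": -0.6},
    {"x": -0.0013, "y": 0, "z": 0.1063, "wx": 0, "wy": 0, "wz": 0, "fingers": -0.6},
    {"x": -0.0013, "y": 0, "z": 0.1275, "wx": 0, "wy": 0, "wz": 0, "fingers": -0.6},
    {"x": -0.0013, "y": 0, "z": 0.1338, "wx": 0, "wy": 0, "wz": 0, "fingers": -0.6},
    {"x": -0.0013, "y": 0, "z": 0.1338, "wx": 0, "wy": 0, "wz": 0, "fingers": -0.6},
    {"x": -0.0013, "y": 0, "z": 0.1338, "wx": 0, "wy": 0, "wz": 0, "fingers": 1},
    {"x": -0.0013, "y": 0, "z": 0.1338, "wx": 0, "wy": 0, "wz": 0, "fingers": 1},
    {"x": -0.0013, "y": 0, "z": 0.1338, "wx": 0, "wy": 0, "wz": 0, "fingers": 1},
    {"x": -0.0013, "y": 0, "z": 0.1338, "wx": 0, "wy": 0, "wz": 0, "fingers": 1},
    {"x": -0.0013, "y": 0, "z": 0.1338, "wx": 0, "wy": 0, "wz": 0, "fingers": 1},
    {"x": -0.0013, "y": 0, "z": 0.1, "wx": 0, "wy": 0, "wz": 0, "fingers": 1},
    {"x": -0.0013, "y": 0, "z": 0.05, "wx": 0, "wy": 0, "wz": 0, "fingers": 1},
    {"x": -0.0013, "y": 0, "z": 0, "wx": 0, "wy": 0, "wz": 0, "fingers": 1},
    {"x": -0.0013, "y": 0, "z": -0.0125, "wx": 0, "wy": 0, "wz": 0, "fingers": 1},
    {"x": -0.0013, "y": 0, "z": -0.0125, "wx": 0, "wy": 0, "wz": 0, "fingers": 1},
  ],
)

```text
t: 17.65
eef_pos: [0.4314, -0.1239, 0.1902]
tool_rot: [0.0, 0.553, 0.833, 0.001]
contact_force: [0.2, -0.1, -0.0]
width: 0.0353
finger_force: 30.0
```

```bash
python3 tube.py w11 blue; python3 - <<'E'
from h import *
d=dict(np.load('pics/last.npz')); s=arm.get_state(); p=np.array(s['eef_pos']); M=rot(s['tool_rot']).as_matrix()
im=d['image']; print(im[60:200:6,272].tolist())
E
python3 g.py 574 308 190 15.3
```

```text
print [ 261  143   51  105 3688] toolxy c [10.  10.6] size [82.5 38.1] ang 0.6
print [283 166  10  10  86] toolxy c [30.6 11.7] size [6.8 6.9] ang 89.6
print [285 224   6   4  14] toolxy c [-12.7  12.1] size [3.4 2.6] ang 70.6
white [  150   119   162   129 12481] toolxy c [ 18.6 -34.4] size [ 99.3 126.5] ang 0.1
white [ 310  184   90   64 4063] toolxy c [-6.3 66.1] size [50.9 72.7] ang 1.7
white [277 157  22  28 404] toolxy c [30.5 11.8] size [15.9 20.5] ang 89.9
[[152, 200, 227], [145, 196, 225], [149, 198, 228], [140, 187, 226], [137, 189, 226], [137, 189, 228], [132, 185, 226], [135, 187, 226], [132, 186, 227], [147, 197, 230], [214, 228, 228], [222, 229, 229], [225, 230, 230], [227, 229, 228], [155, 74, 30], [163, 80, 34], [161, 80, 33], [165, 83, 36], [168, 84, 37], [171, 84, 37], [175, 85, 35], [90, 43, 23], [91, 41, 17], [94, 49, 24]]
t 17.7 tcp [ 430.9 -123.8  189.4] phi 22.8 q [-0.66 -0.03  0.84  2.09  0.03  1.07  0.57] w 35.3 F [ 0.3 -0.5 -1.3]
(574.0, 308.0, 190.0, np.float64(15.3)) shift cm [34.25 29.94 -0.05] rotvec [-0.001 -0.001  0.131] rows~ 10
```

```bash
python3 g.py 611 170 190 15.3;  python3 - <<'E'
from h import *
d=dict(np.load('pics/last.npz')); s=arm.get_state(); p=np.array(s['eef_pos']); M=rot(s['tool_rot']).as_matrix()
for z in (.11,.12,.13): print(z,(M.T@(np.r_[plane(d,[(272,118)],z)[0],z]-p)*1000).round(1))
E
```

```text
t 17.7 tcp [ 430.9 -123.8  189.4] phi 22.8 q [-0.66 -0.03  0.84  2.09  0.03  1.07  0.57] w 35.3 F [ 0.3 -0.5 -1.3]
(611.0, 170.0, 190.0, np.float64(15.3)) shift cm [20.1  28.   -0.06] rotvec [-0.001 -0.001  0.131] rows~ 8
0.11 [70.5  0.5 79.5]
0.12 [70.7  0.6 69.5]
0.13 [70.9  0.6 59.5]
```

Converted, 28 cm / 80 = 0.35, 20.1 cm / 80 = 0.2513, 0.13 rad / 3.1416 = 0.0414.

Emit:
apply_moves(
  motion=[
    {"x": 0.0275, "y": 0.0375, "z": 0, "wx": 0, "wy": 0, "wz": 0.0064, "fingers": 1},
    {"x": 0.065, "y": 0.09, "z": 0, "wx": 0, "wy": 0, "wz": 0.0127, "fingers": 1},
    {"x": 0.1025, "y": 0.1425, "z": 0, "wx": 0, "wy": 0, "wz": 0.0191, "fingers": 1},
    {"x": 0.14, "y": 0.195, "z": 0, "wx": 0, "wy": 0, "wz": 0.0255, "fingers": 1},
    {"x": 0.1775, "y": 0.2475, "z": 0, "wx": 0, "wy": 0, "wz": 0.0318, "fingers": 1},
    {"x": 0.2125, "y": 0.2963, "z": 0, "wx": 0, "wy": 0, "wz": 0.0382, "fingers": 1},
    {"x": 0.24, "y": 0.335, "z": 0, "wx": 0, "wy": 0, "wz": 0.0414, "fingers": 1},
    {"x": 0.2513, "y": 0.35, "z": 0, "wx": 0, "wy": 0, "wz": 0.0414, "fingers": 1},
    {"x": 0.2513, "y": 0.35, "z": 0, "wx": 0, "wy": 0, "wz": 0.0414, "fingers": 1},
    {"x": 0.2513, "y": 0.35, "z": 0, "wx": 0, "wy": 0, "wz": 0.0414, "fingers": 1},
  ],
)

```text
t: 18.95
eef_pos: [0.611, 0.1677, 0.1897]
tool_rot: [-0.0, 0.607, 0.795, -0.001]
contact_force: [-0.6, -0.5, -1.3]
width: 0.0346
finger_force: 30.0
```

```bash
cat > tray.py <<'E'
import sys
from h import *
d=arm.get_image('wrist'); im=d['image']; cv2.imwrite(f'pics/{sys.argv[1]}.png',im); np.savez('pics/last.npz',**d)
s=arm.get_state(); p=np.array(s['eef_pos']); M=rot(s['tool_rot']).as_matrix()
hsv=cv2.cvtColor(im,cv2.COLOR_BGR2HSV); vmax=int(sys.argv[3])
m=cv2.inRange(hsv,(105,120,20),(130,255,255)) if sys.argv[2]=='blue' else cv2.inRange(hsv,(0,150,40),(6,255,255))|cv2.inRange(hsv,(174,150,40),(180,255,255))
m[vmax:]=0
n,l,st,c=cv2.connectedComponentsWithStats(m)
for i in range(1,n):
    if st[i,4]>40: print(st[i])
for v in range(4,vmax,14):
    u=np.nonzero(m[v])[0]
    if len(u)>3:
        q=(np.c_[plane(d,[(u[0],v),(u[-1],v)],.021),[.021]*2]-p)@M*1000
        print(v,u[0],u[-1],q[:,:2].round(1).tolist())
E
python3 tray.py w12 blue 120; python3 g.py 572.5 312 190 15.3
```

```text
[ 234    0   89  105 3004]
4 235 321 [[142.4, -25.2], [142.4, 31.9]]
18 235 321 [[134.1, -25.5], [134.0, 32.2]]
32 236 320 [[125.5, -25.1], [125.5, 31.8]]
46 236 320 [[116.8, -25.3], [116.8, 32.1]]
60 234 322 [[107.9, -27.0], [107.9, 33.8]]
74 235 321 [[98.9, -26.5], [98.8, 33.4]]
88 235 321 [[89.6, -26.8], [89.6, 33.8]]
102 236 321 [[80.2, -26.4], [80.2, 34.1]]
t 19.0 tcp [611.1 167.8 190. ] phi 15.2 q [-0.84  0.43  0.65  1.66 -0.28  1.15  0.15] w 34.7 F [-0.2  0.2 -1.3]
(572.5, 312.0, 190.0, np.float64(15.3)) shift cm [14.93  0.06 -0.  ] rotvec [-0.001  0.    -0.001] rows~ 5
```

The blue tray is aligned with the tool, with its centre at tool (149.5, +3.5) mm. Placing the tube.

Converted, 14.5 cm / 80 = 0.1813, 10.8 cm / 80 = 0.135.

Emit:
apply_moves(
  motion=[
    {"x": 0.05, "y": 0.0038, "z": 0, "wx": 0, "wy": 0, "wz": 0, "fingers": 1},
    {"x": 0.1063, "y": 0.0038, "z": 0, "wx": 0, "wy": 0, "wz": 0, "fingers": 1},
    {"x": 0.1563, "y": 0.0038, "z": 0, "wx": 0, "wy": 0, "wz": 0, "fingers": 1},
    {"x": 0.1813, "y": 0.0038, "z": 0.0125, "wx": 0, "wy": 0, "wz": 0, "fingers": 1},
    {"x": 0.1813, "y": 0.0038, "z": 0.05, "wx": 0, "wy": 0, "wz": 0, "fingers": 1},
    {"x": 0.1813, "y": 0.0038, "z": 0.0875, "wx": 0, "wy": 0, "wz": 0, "fingers": 1},
    {"x": 0.1813, "y": 0.0038, "z": 0.115, "wx": 0, "wy": 0, "wz": 0, "fingers": 1},
    {"x": 0.1813, "y": 0.0038, "z": 0.13, "wx": 0, "wy": 0, "wz": 0, "fingers": 1},
    {"x": 0.1813, "y": 0.0038, "z": 0.135, "wx": 0, "wy": 0, "wz": 0, "fingers": 1},
    {"x": 0.1813, "y": 0.0038, "z": 0.135, "wx": 0, "wy": 0, "wz": 0, "fingers": 1},
    {"x": 0.1813, "y": 0.0038, "z": 0.135, "wx": 0, "wy": 0, "wz": 0, "fingers": 0.2},
    {"x": 0.1813, "y": 0.0038, "z": 0.135, "wx": 0, "wy": 0, "wz": 0, "fingers": -0.3},
    {"x": 0.1813, "y": 0.0038, "z": 0.135, "wx": 0, "wy": 0, "wz": 0, "fingers": -0.3},
    {"x": 0.1813, "y": 0.0038, "z": 0.135, "wx": 0, "wy": 0, "wz": 0, "fingers": -0.3},
    {"x": 0.1813, "y": 0.0038, "z": 0.1, "wx": 0, "wy": 0, "wz": 0, "fingers": -0.3},
    {"x": 0.1813, "y": 0.0038, "z": 0.05, "wx": 0, "wy": 0, "wz": 0, "fingers": -0.6},
    {"x": 0.1813, "y": 0.0038, "z": 0, "wx": 0, "wy": 0, "wz": 0, "fingers": -0.6},
    {"x": 0.1813, "y": 0.0038, "z": 0, "wx": 0, "wy": 0, "wz": 0, "fingers": -0.6},
  ],
)

```text
t: 21.25
eef_pos: [0.5777, 0.3111, 0.1941]
tool_rot: [0.001, 0.606, 0.795, 0.003]
contact_force: [-0.4, -0.6, 0.3]
width: 0.0688
finger_force: 0.0
```

```bash
python3 tray.py w13 blue 245; python3 tube.py w13 blue; python3 g.py 429 288 180 -14.5
```

```text
[   0    0   93   46 1889]
[  91    0   40   74 1390]
[ 384    7  153  151 8342]
[ 228  114   83  131 3501]
[ 263  133   31  112 2554]
4 0 130 [[143.8, -182.0], [143.9, -94.7]]
18 0 511 [[135.3, -183.8], [135.6, 164.9]]
32 19 525 [[126.7, -172.6], [126.9, 176.2]]
46 83 532 [[117.8, -130.1], [118.0, 182.8]]
60 92 536 [[108.8, -125.1], [108.9, 187.4]]
74 387 536 [[99.6, 82.8], [99.6, 189.2]]
88 384 535 [[90.2, 81.5], [90.2, 190.4]]
102 384 531 [[80.6, 82.2], [80.5, 189.4]]
116 228 524 [[70.8, -31.2], [70.7, 186.1]]
130 228 513 [[60.8, -31.6], [60.6, 179.8]]
144 229 497 [[50.6, -31.2], [50.4, 169.6]]
158 229 309 [[40.2, -31.6], [40.1, 28.8]]
172 229 309 [[29.5, -31.9], [29.4, 29.1]]
186 232 306 [[18.7, -30.0], [18.6, 27.1]]
200 232 306 [[7.6, -30.4], [7.4, 27.3]]
214 233 305 [[-3.8, -30.0], [-3.9, 26.8]]
228 233 305 [[-15.4, -30.3], [-15.6, 27.1]]
242 234 305 [[-27.3, -29.9], [-27.5, 27.3]]
print [ 229  114   85  134 3393] toolxy c [20.5 -0.2] size [103.5  61.4] ang 0.0
print [ 265  133   31  112 2523] toolxy c [15.   6.6] size [23.1 87.4] ang 89.1
print [391  52   9  63 233] toolxy c [92.8 88.2] size [ 5.7 41.9] ang 84.6
white [ 245  120   51  128 1612] toolxy c [18.4 -0.9] size [99.2 36.8] ang 0.0
white [170   0  52  13 232] toolxy c [142.5 -50.6] size [34.2  7.2] ang 90.0
white [275 141  13  17 145] toolxy c [47.   7.2] size [11.8  9. ] ang 0.0
t 21.35 tcp [576.  310.6 190.4] phi 15.4 q [-1.02  0.46  0.61  1.6  -0.28  1.17 -0.08] w 69.5 F [ 0.3 -0.1 -0.3]
(429.0, 288.0, 180.0, np.float64(-14.5)) shift cm [  1.71 -14.77   1.04] rotvec [ 0.    -0.001  0.521] rows~ 5
```

The blue tube lies centred in its tray: tray u 229–309, tube 245–296, with about 4 mm of gap at the closed end. Red tube next.

Converted, -14.8 cm / 80 = -0.185, 1.7 cm / 80 = 0.0213, 0.52 rad / 3.1416 = 0.1655.

Emit:
apply_moves(
  motion=[
    {"x": 0.0213, "y": -0.185, "z": 0.0125, "wx": 0, "wy": 0, "wz": 0.1655, "fingers": -0.6},
    {"x": 0.0213, "y": -0.185, "z": 0.0125, "wx": 0, "wy": 0, "wz": 0.1655, "fingers": -0.6},
    {"x": 0.0213, "y": -0.185, "z": 0.0125, "wx": 0, "wy": 0, "wz": 0.1655, "fingers": -0.6},
    {"x": 0.0213, "y": -0.185, "z": 0.0125, "wx": 0, "wy": 0, "wz": 0.1655, "fingers": -0.6},
    {"x": 0.0213, "y": -0.185, "z": 0.0125, "wx": 0, "wy": 0, "wz": 0.1655, "fingers": -0.6},
    {"x": 0.0213, "y": -0.185, "z": 0.0125, "wx": 0, "wy": 0, "wz": 0.1655, "fingers": -0.6},
    {"x": 0.0213, "y": -0.185, "z": 0.0125, "wx": 0, "wy": 0, "wz": 0.1655, "fingers": -0.6},
  ],
)

```text
t: 22.22
eef_pos: [0.4295, 0.2872, 0.1801]
tool_rot: [0.0, 0.79, 0.612, -0.0]
contact_force: [-0.0, 0.1, -0.5]
width: 0.0698
finger_force: 0.0
```

```bash
python3 tube.py w14 red; python3 g.py; python3 - <<'E'
from h import *
d=dict(np.load('pics/last.npz')); s=arm.get_state(); p=np.array(s['eef_pos']); M=rot(s['tool_rot']).as_matrix()
for v in (110,118,126,134,142): print(v,(M.T@(np.r_[plane(d,[(272,v)],.003)[0],.003]-p)*1000).round(1),d['image'][v,240:310:8].max(1))
E
```

```text
print [265 217  20  18  90] toolxy c [-9.4  0.6] size [15.8 11.4] ang 19.8
print [265 171  10  22  65] toolxy c [25.1 -2.7] size [15.5  6.6] ang 9.7
print [281 191  11  20  63] toolxy c [10.6  9.2] size [ 7.3 14.6] ang 85.6
white [ 248  123   48  122 1846] toolxy c [21.8 -3.6] size [91.1 32.9] ang 4.4
white [163   0  36  84 526] toolxy c [118.1 -61.8] size [10.2 50.2] ang 75.4
white [230  71  16  20 242] toolxy c [ 94.6 -24.1] size [12.1 10.2] ang 1.3
t 22.27 tcp [429.4 287.2 180.1] phi -14.5 q [-1.34  0.18  0.73  1.95 -0.14  1.06 -0.8 ] w 69.8 F [-0.4 -0.8 -0.3]
110 [ 75.4  -0.9 177.1] [221 222 219 223 223 224 224 224 221]
118 [ 69.7  -0.9 177.1] [218 213 222 225 226 227 222 224 227]
126 [ 63.9  -0.9 177.1] [220 211 226 225 228 227 228 224 223]
134 [ 58.   -0.9 177.1] [224 170 226 225 227 225 227 113 225]
142 [ 52.1  -0.9 177.1] [222 162 229 225 222 222 220 125 225]
```

```bash
python3 - <<'E'
from h import *
d=dict(np.load('pics/last.npz')); im=d['image']; hsv=cv2.cvtColor(im,cv2.COLOR_BGR2HSV); s=arm.get_state(); p=np.array(s['eef_pos']); M=rot(s['tool_rot']).as_matrix()
h,sa=hsv[...,0].astype(int),hsv[...,1]
m=((sa<55)|(((h<9)|(h>172))&(sa>90))).astype(np.uint8); m=cv2.morphologyEx(m,cv2.MORPH_CLOSE,np.ones((9,9),np.uint8)); m[250:]=0
n,l,st,c=cv2.connectedComponentsWithStats(m); i=l[150,272]; print(st[i])
for v in range(124,250,12):
    u=np.nonzero(l[v]==i)[0]
    if len(u): q=(np.r_[plane(d,[((u[0]+u[-1])/2,v)],.012)[0],.012]-p)@M*1000; print(v,u[0],u[-1],q.round(1))
cv2.imwrite('pics/w14c.png',cv2.resize(im[90:300,180:380],None,fx=2.8,fy=2.8))
E
```

```text
[ 248  123   48  127 5525]
124 254 290 [ 65.6  -0.8 168.1]
136 249 295 [ 57.1  -0.9 168.1]
148 249 295 [ 48.5  -0.9 168.1]
160 249 294 [ 39.7  -1.3 168.1]
172 249 293 [ 30.7  -1.7 168.1]
184 250 292 [ 21.5  -1.7 168.1]
196 249 292 [ 12.2  -2.1 168.1]
208 249 292 [  2.7  -2.1 168.1]
220 248 293 [ -7.   -2.2 168.1]
232 248 292 [-16.8  -2.6 168.1]
244 257 284 [-26.9  -2.2 168.1]
```

View pics/w14c.png

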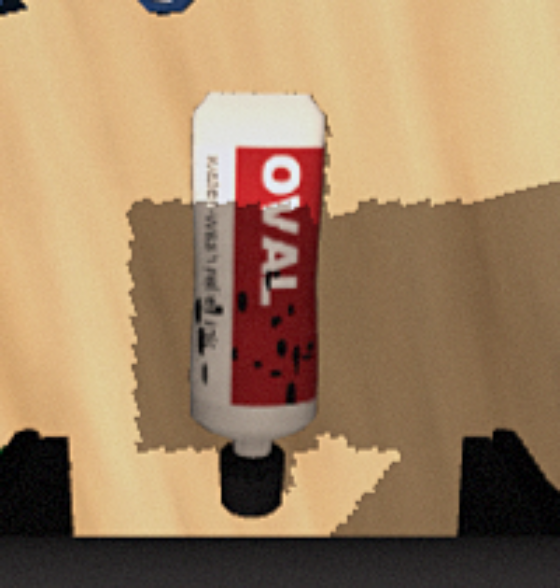

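The red tube is upright in view, with its tail at v≈123 and its cap end at v≈274. It is aligned within 1° and centred at tool y≈-2. Grasping.

Converted, 10.7 cm / 80 = 0.1338, 10.2 cm / 80 = 0.1275.

Emit:
apply_moves(
  motion=[
    {"x": 0.0025, "y": -0.0013, "z": 0.0625, "wx": 0, "wy": 0, "wz": 0, "fingers": -0.6},
    {"x": 0.0025, "y": -0.0013, "z": 0.1063, "wx": 0, "wy": 0, "wz": 0, "fingers": -0.6},
    {"x": 0.0025, "y": -0.0013, "z": 0.1275, "wx": 0, "wy": 0, "wz": 0, "fingers": -0.6},
    {"x": 0.0025, "y": -0.0013, "z": 0.1338, "wx": 0, "wy": 0, "wz": 0, "fingers": -0.6},
    {"x": 0.0025, "y": -0.0013, "z": 0.1338, "wx": 0, "wy": 0, "wz": 0, "fingers": -0.6},
    {"x": 0.0025, "y": -0.0013, "z": 0.1338, "wx": 0, "wy": 0, "wz": 0, "fingers": 1},
    {"x": 0.0025, "y": -0.0013, "z": 0.1338, "wx": 0, "wy": 0, "wz": 0, "fingers": 1},
    {"x": 0.0025, "y": -0.0013, "z": 0.1338, "wx": 0, "wy": 0, "wz": 0, "fingers": 1},
    {"x": 0.0025, "y": -0.0013, "z": 0.1338, "wx": 0, "wy": 0, "wz": 0, "fingers": 1},
    {"x": 0.0025, "y": -0.0013, "z": 0.1338, "wx": 0, "wy": 0, "wz": 0, "fingers": 1},
    {"x": 0.0025, "y": -0.0013, "z": 0.1, "wx": 0, "wy": 0, "wz": 0, "fingers": 1},
    {"x": 0.0025, "y": -0.0013, "z": 0.05, "wx": 0, "wy": 0, "wz": 0, "fingers": 1},
    {"x": 0.0025, "y": -0.0013, "z": 0, "wx": 0, "wy": 0, "wz": 0, "fingers": 1},
    {"x": 0.0025, "y": -0.0013, "z": -0.025, "wx": 0, "wy": 0, "wz": 0, "fingers": 1},
    {"x": 0.0025, "y": -0.0013, "z": -0.025, "wx": 0, "wy": 0, "wz": 0, "fingers": 1},
  ],
)

```text
t: 24.15
eef_pos: [0.4289, 0.2902, 0.2014]
tool_rot: [-0.0, 0.79, 0.613, 0.001]
contact_force: [0.8, 0.4, -1.8]
width: 0.0346
finger_force: 30.0
```

```bash
python3 - <<'E'
from h import *
d=arm.get_image('wrist'); im=d['image']; cv2.imwrite('pics/w15.png',im); s=arm.get_state(); p=np.array(s['eef_pos']); M=rot(s['tool_rot']).as_matrix()
hsv=cv2.cvtColor(im,cv2.COLOR_BGR2HSV)
m=cv2.inRange(hsv,(0,0,120),(180,50,255)); 
for v in range(100,150,3):
    u=np.nonzero(m[v,200:350])[0]+200
    if len(u): q=(np.r_[plane(d,[((u[0]+u[-1])/2,v)],.13)[0],.13]-p)@M*1000; print(v,u[0],u[-1],len(u),q.round(1))
E
python3 g.py 600 -185 200 -10.3
```

```text
136 246 304 59 [64.1  1.6 70.3]
139 244 307 64 [62.8  1.8 70.3]
142 241 309 69 [61.4  1.6 70.3]
145 239 311 73 [60.   1.6 70.3]
148 238 313 76 [58.7  1.8 70.2]
t 24.2 tcp [428.3 289.8 200.2] phi -14.4 q [-1.37  0.15  0.75  1.93 -0.12  1.1  -0.82] w 35.1 F [-0.1  0.2 -0.8]
(600.0, -185.0, 200.0, np.float64(-10.3)) shift cm [-4.171e+01  2.846e+01 -2.000e-02] rotvec [-0.    -0.001 -0.072] rows~ 11
```

Converted, -71.3 cm / 80 = -0.8913, -69.5 cm / 80 = -0.8688, -0.07 rad / 3.1416 = -0.0223.

Emit:
apply_moves(
  motion=[
    {"x": -0.025, "y": 0.0113, "z": 0, "wx": 0, "wy": 0, "wz": 0, "fingers": 1},
    {"x": -0.075, "y": 0.0325, "z": 0, "wx": 0, "wy": 0, "wz": 0, "fingers": 1},
    {"x": -0.1375, "y": 0.0588, "z": 0, "wx": 0, "wy": 0, "wz": -0.0032, "fingers": 1},
    {"x": -0.2, "y": 0.0863, "z": 0, "wx": 0, "wy": 0, "wz": -0.0064, "fingers": 1},
    {"x": -0.2625, "y": 0.1125, "z": 0, "wx": 0, "wy": 0, "wz": -0.0064, "fingers": 1},
    {"x": -0.325, "y": 0.14, "z": 0, "wx": 0, "wy": 0, "wz": -0.0095, "fingers": 1},
    {"x": -0.3875, "y": 0.1663, "z": 0, "wx": 0, "wy": 0, "wz": -0.0095, "fingers": 1},
    {"x": -0.45, "y": 0.1938, "z": 0, "wx": 0, "wy": 0, "wz": -0.0127, "fingers": 1},
    {"x": -0.5125, "y": 0.22, "z": 0, "wx": 0, "wy": 0, "wz": -0.0127, "fingers": 1},
    {"x": -0.575, "y": 0.2475, "z": 0, "wx": 0, "wy": 0, "wz": -0.0159, "fingers": 1},
    {"x": -0.6375, "y": 0.2738, "z": 0, "wx": 0, "wy": 0, "wz": -0.0159, "fingers": 1},
    {"x": -0.7, "y": 0.3013, "z": 0, "wx": 0, "wy": 0, "wz": -0.0191, "fingers": 1},
    {"x": -0.7625, "y": 0.3275, "z": 0, "wx": 0, "wy": 0, "wz": -0.0191, "fingers": 1},
    {"x": -0.825, "y": 0.355, "z": 0, "wx": 0, "wy": 0, "wz": -0.0223, "fingers": 1},
    {"x": -0.8688, "y": 0.3738, "z": 0, "wx": 0, "wy": 0, "wz": -0.0223, "fingers": 1},
    {"x": -0.8913, "y": 0.3838, "z": 0, "wx": 0, "wy": 0, "wz": -0.0223, "fingers": 1},
    {"x": -0.8913, "y": 0.3838, "z": 0, "wx": 0, "wy": 0, "wz": -0.0223, "fingers": 1},
    {"x": -0.8913, "y": 0.3838, "z": 0, "wx": 0, "wy": 0, "wz": -0.0223, "fingers": 1},
  ],
)

```text
t: 26.45
eef_pos: [0.5471, -0.4769, 0.1995]
tool_rot: [-0.001, 0.769, 0.64, -0.0]
contact_force: [-0.6, -0.0, -0.5]
width: 0.0348
finger_force: 30.0
```

```bash
python3 tray.py w16 red 130; python3 g.py 575 -329 200 -10.3
```

```text
[ 236    0   85  111 3027]
4 236 319 [[145.1, -26.1], [145.0, 31.2]]
18 236 319 [[136.4, -26.3], [136.3, 31.4]]
32 237 318 [[127.5, -25.9], [127.4, 31.0]]
46 237 318 [[118.5, -26.2], [118.4, 31.3]]
60 237 319 [[109.2, -26.4], [109.2, 32.3]]
74 236 319 [[99.8, -27.4], [99.7, 32.6]]
88 236 319 [[90.2, -27.7], [90.1, 33.0]]
102 237 318 [[80.4, -27.3], [80.4, 32.5]]
t 26.5 tcp [ 547.6 -476.4  199.8] phi -10.4 q [ 0.09  0.7   0.91  1.39 -0.56  1.31  0.84] w 34.8 F [ 0.7  1.  -0.8]
(575.0, -329.0, 200.0, np.float64(-10.3)) shift cm [ 1.5e+01  3.0e-02 -1.0e-02] rotvec [-0.001 -0.001 -0.002] rows~ 5
```

Converted, 14 cm / 80 = 0.175, 11.8 cm / 80 = 0.1475.

Emit:
apply_moves(
  motion=[
    {"x": 0.05, "y": 0.0025, "z": 0, "wx": 0, "wy": 0, "wz": 0, "fingers": 1},
    {"x": 0.1063, "y": 0.0025, "z": 0, "wx": 0, "wy": 0, "wz": 0, "fingers": 1},
    {"x": 0.1538, "y": 0.0025, "z": 0, "wx": 0, "wy": 0, "wz": 0, "fingers": 1},
    {"x": 0.175, "y": 0.0025, "z": 0.0125, "wx": 0, "wy": 0, "wz": 0, "fingers": 1},
    {"x": 0.175, "y": 0.0025, "z": 0.0563, "wx": 0, "wy": 0, "wz": 0, "fingers": 1},
    {"x": 0.175, "y": 0.0025, "z": 0.1, "wx": 0, "wy": 0, "wz": 0, "fingers": 1},
    {"x": 0.175, "y": 0.0025, "z": 0.1275, "wx": 0, "wy": 0, "wz": 0, "fingers": 1},
    {"x": 0.175, "y": 0.0025, "z": 0.1425, "wx": 0, "wy": 0, "wz": 0, "fingers": 1},
    {"x": 0.175, "y": 0.0025, "z": 0.1475, "wx": 0, "wy": 0, "wz": 0, "fingers": 1},
    {"x": 0.175, "y": 0.0025, "z": 0.1475, "wx": 0, "wy": 0, "wz": 0, "fingers": 1},
    {"x": 0.175, "y": 0.0025, "z": 0.1475, "wx": 0, "wy": 0, "wz": 0, "fingers": 0.2},
    {"x": 0.175, "y": 0.0025, "z": 0.1475, "wx": 0, "wy": 0, "wz": 0, "fingers": -0.3},
    {"x": 0.175, "y": 0.0025, "z": 0.1475, "wx": 0, "wy": 0, "wz": 0, "fingers": -0.3},
    {"x": 0.175, "y": 0.0025, "z": 0.1475, "wx": 0, "wy": 0, "wz": 0, "fingers": -0.3},
    {"x": 0.175, "y": 0.0025, "z": 0.1125, "wx": 0, "wy": 0, "wz": 0, "fingers": -0.3},
    {"x": 0.175, "y": 0.0025, "z": 0.0625, "wx": 0, "wy": 0, "wz": 0, "fingers": -0.6},
    {"x": 0.175, "y": 0.0025, "z": 0, "wx": 0, "wy": 0, "wz": 0, "fingers": -0.6},
    {"x": 0.175, "y": 0.0025, "z": 0, "wx": 0, "wy": 0, "wz": 0, "fingers": -0.6},
    {"x": 0.175, "y": 0.0025, "z": 0, "wx": 0, "wy": 0, "wz": 0, "fingers": -0.6},
  ],
)

```text
t: 28.88
eef_pos: [0.5751, -0.3398, 0.2]
tool_rot: [-0.0, 0.768, 0.64, 0.0]
contact_force: [-0.2, 0.3, -1.8]
width: 0.0694
finger_force: 0.0
```

```bash
python3 tray.py w17 red 245; python3 tube.py w17 red; python3 g.py
```

```text
[544  24  16  26 248]
[ 233  109   82  136 3677]
[527 137  33  38 399]
[ 268  145   30   88 1929]
18 258 277 [[136.8, -10.1], [136.8, 3.1]]
32 257 559 [[127.9, -10.9], [127.8, 201.6]]
46 553 559 [[118.8, 199.3], [118.8, 203.6]]
116 233 314 [[70.8, -29.7], [70.8, 30.9]]
130 234 313 [[60.6, -29.2], [60.5, 30.4]]
144 234 544 [[50.1, -29.6], [50.0, 207.1]]
158 235 536 [[39.5, -29.1], [39.4, 203.1]]
172 237 543 [[28.6, -27.9], [28.5, 210.7]]
186 237 310 [[17.4, -28.2], [17.4, 29.3]]
200 238 309 [[6.1, -27.7], [6.0, 28.8]]
214 238 309 [[-5.6, -28.1], [-5.6, 29.1]]
228 239 309 [[-17.5, -27.6], [-17.5, 29.5]]
242 238 309 [[-29.6, -28.8], [-29.6, 29.8]]
print [ 234  109   82  139 3117] toolxy c [21.   0.8] size [110.   61.1] ang 0.0
print [271 189  14  29  94] toolxy c [3.5 3.5] size [23.1 10.5] ang 0.2
print [287 157  11  28  78] toolxy c [29.8 15.9] size [ 7.4 21.5] ang 79.5
white [  150     0   250   248 46114] toolxy c [57.2  1. ] size [206.3 182.3] ang 90.0
white [ 249  127   49  116 1551] toolxy c [16.8 -0.7] size [92.8 36.6] ang 1.1
white [279 148  12  13  91] toolxy c [42.6  8.8] size [8.5 9.2] ang 89.8
t 28.98 tcp [ 574.8 -339.5  199. ] phi -10.4 q [-0.2   0.59  0.95  1.56 -0.5   1.25  0.66] w 69.6 F [-0.6 -0.6 -0.4]
```

The red tube is centred across its tray, with the expected 13 mm gap at the closed end. One last numeric check from the top camera before handing in.

```bash
python3 - <<'E'
from h import *
d=arm.get_image('top'); im=d['image']; a=cv2.imread('pics/top0.png'); hsv=cv2.cvtColor(im,cv2.COLOR_BGR2HSV); h0=cv2.cvtColor(a,cv2.COLOR_BGR2HSV)
def f(nm,hs,roi,lo,hi,z):
    x0,y0,x1,y1=roi; m=cv2.inRange(hs,lo,hi)[y0:y1,x0:x1]; v,u=np.nonzero(m)
    if len(u)<5: return print(nm,'few',len(u))
    P=(plane(d,np.c_[u+x0,v+y0],z)*1000).astype(np.float32); r=cv2.minAreaRect(P); print(nm,len(u),np.round(r[0],1),np.round(r[1],1),round(r[2],1))
for nm,hs in (('before',h0),('after',hsv)):
    f('eraser '+nm,hs,(420,180,440,195),(95,100,40),(115,255,255),.013)
    print('cup absdiff',cv2.absdiff(im,a)[182:210,100:130].mean().round(1))
f('roller',hsv,(285,120,330,165),(5,60,30),(13,200,150),.04)
f('baren dark',hsv,(210,125,275,185),(0,0,0),(180,255,60),.02)
f('dish rim',hsv,(215,125,268,180),(5,135,40),(16,255,255),.018)
e=arm.get_image('side'); print(proj(e,[[.6297,-.0731,.036]]).round())
E
```

```text
eraser before 34 [ 492.9 -462.6] [14.5 15.4] 85.4
cup absdiff 25.2
eraser after 31 [ 492.9 -462.6] [14.5 15.1] 85.4
cup absdiff 25.2
roller 81 [ 599.4 -125.8] [107.5  83.4] 64.0
baren dark 578 [610.6  84.5] [90.8 88.4] 89.1
dish rim 578 [610.   84.7] [120.5 122.1] 89.4
[[226. 205.]]
```

```bash
python3 - <<'E'
from h import *
d=arm.get_image('top'); im=d['image']; a=cv2.imread('pics/top0.png')
for k in (a,im):
    g=cv2.cvtColor(k,cv2.COLOR_BGR2HSV)[180:212,98:130]; m=((g[...,1]<60)).astype(np.uint8); n,l,st,c=cv2.connectedComponentsWithStats(m); i=1+np.argmax(st[1:,4]); print('cup',st[i],c[i].round(1))
# cells along the seated roller axis and both sides of it
u=np.array([.2588,.9659,0]); x=np.array([.9659,-.2588,0]); o=np.array([.6118,-.1398,.02])
hs=cv2.cvtColor(im,cv2.COLOR_BGR2HSV)
for y in (-.07,-.04,-.01,.069): print(y,[hs[tuple(np.round(proj(d,[o+u*y+x*s+[0,0,.025]])[0]).astype(int)[::-1])].tolist() for s in (-.06,-.035,-.02,0,.02,.035,.06)])
E
```

```text
cup [  6   9  17  16 189] [14.1 16.4]
cup [  6   9  17  16 201] [14.1 16.2]
-0.07 [[6, 168, 114], [5, 161, 106], [5, 162, 101], [5, 161, 90], [5, 104, 76], [20, 15, 155], [23, 13, 153]]
-0.04 [[3, 155, 92], [4, 162, 85], [8, 164, 73], [12, 182, 126], [21, 22, 159], [23, 21, 155], [24, 16, 156]]
-0.01 [[6, 65, 63], [18, 117, 198], [21, 108, 198], [11, 170, 120], [19, 33, 160], [25, 20, 155], [23, 13, 154]]
0.069 [[17, 49, 166], [15, 132, 154], [15, 132, 153], [15, 132, 157], [15, 133, 150], [14, 133, 146], [21, 12, 152]]
```

```bash
python3 -c "
from plant import arm
print(arm.hand_in())"
```

```text
the job is handed in; nothing more can be done
None
```

All four tools are in their holders and the job is handed in at about 29 s of the 112 s allowed. By the last camera checks the brayer is seated in both forks, the baren is centred in its dish, each tube is flat in its own tray with the cap at the open end, and the cup and eraser are unmoved; the hand-in returned no verdict.

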